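# Stack the slats crosswise on the drying stand

## Task

Swing the drying stand's hold-down bail over past upright so that it stays open on its own, then stack every slat on the stand to dry: flat, in layers of two, each layer crosswise to the one below, starting crosswise on the two dark strips let into its base. Make it a square tower with each slat centred along its length and its outer edge flush with the ends of the pieces it lies on; a last odd slat goes along one side on top. Leave the putty pot and the bottles where they are.

Things in the scene. Friction and masses are not known exactly. Their poses are not given: they have to be found in the camera images.
- stand: drying stand, fixed: plywood base x -95..95, y -100..115 mm, flat top 22 mm above the bench, with two dark strips let in flush: slat-sized (100 long, 22 wide), along the stand's y, centred at y 0 and x -39 / +39 mm. Origin on the bench under the middle between the strips, z up. Hinge brackets reach 53 mm above the bench at x +-75, y 100 mm
- bed (a point): centre of the bed: the middle between the dark strips, on the base's top (22 mm above the bench); same axes as stand
- bail (a joint): swing of the hold-down bail, a wire frame (0.12 kg, 168 mm wide, wires 6 mm): 0 = folded level over the bed, 1.57 upright, 2.2 = open stop, leaning back. No spring or catch: let go short of upright it falls shut, past upright it falls to the stop and stays. Hinge line parallel to the stand's x on its +y side; opening lifts the grip up and over to +y
- bail_grip (a point): centre of the bail's grip: a round black bar 12 mm thick, 130 mm long, parallel to the stand's x axis, 185 mm from the hinge line; when folded it is 45 mm above the bench over the -y edge of the base and can be pinched from above
- bail_hinge (a point): middle of the bail's hinge line (fixed on the stand, at x 0, y 100, z 45 mm of it); same axes as stand
- putty_pot: bystander: squat putty pot, 54 mm across, 31 mm tall, standing among the slats; origin at the centre of its underside
- bottle_n1: bystander: small bottle, 33 mm across, 46 mm tall; origin at the centre of its underside
- bottle_n2: bystander: small bottle, 28 mm across, 42 mm tall; origin at the centre of its underside
- slat1: plain light wooden slat, 100 x 22 x 10 mm, about 0.02 kg, lying flat at the start on the bare bench or on the cutting mat (3 mm thick); origin at its centre, x along its length, y across its width, z through its thickness. All slats are alike; five to seven are present
- slat2: plain light wooden slat, 100 x 22 x 10 mm, about 0.02 kg, lying flat at the start on the bare bench or on the cutting mat (3 mm thick); origin at its centre, x along its length, y across its width, z through its thickness. All slats are alike; five to seven are present
- slat3: plain light wooden slat, 100 x 22 x 10 mm, about 0.02 kg, lying flat at the start on the bare bench or on the cutting mat (3 mm thick); origin at its centre, x along its length, y across its width, z through its thickness. All slats are alike; five to seven are present
- slat4: plain light wooden slat, 100 x 22 x 10 mm, about 0.02 kg, lying flat at the start on the bare bench or on the cutting mat (3 mm thick); origin at its centre, x along its length, y across its width, z through its thickness. All slats are alike; five to seven are present
- slat5: plain light wooden slat, 100 x 22 x 10 mm, about 0.02 kg, lying flat at the start on the bare bench or on the cutting mat (3 mm thick); origin at its centre, x along its length, y across its width, z through its thickness. All slats are alike; five to seven are present
- slat6: plain light wooden slat, 100 x 22 x 10 mm, about 0.02 kg, lying flat at the start on the bare bench or on the cutting mat (3 mm thick); origin at its centre, x along its length, y across its width, z through its thickness. All slats are alike; five to seven are present
- slat7: plain light wooden slat, 100 x 22 x 10 mm, about 0.02 kg, lying flat at the start on the bare bench or on the cutting mat (3 mm thick); origin at its centre, x along its length, y across its width, z through its thickness. All slats are alike; five to seven are present
Mind the look-alikes: they are no part of the job. Leave any blue look-alike of the slat5 alone.

How it is judged:
By the outcome, as a careful person would: the job done as asked, in the order asked, and still so for the second after the job is handed in, with the robot touching nothing.
Of slat1, slat2, slat3, slat4, slat5, slat6, slat7 only 5 to 7 are there at a start; the rules pass over those that are not, and their reading is None.
At some moment in a run one of slat1, slat2, slat3, slat4, slat5, slat6, slat7 may be knocked a few centimetres aside while the robot is not near it.
Once in a run the grip may slacken for a moment while it holds something.
It also fails if it takes over 210 s, if anything falls off the work surface, if the arm or the gripper's body presses on something with over 40 N, if the wrist force passes 120 N, or if a joint passes its speed limit or range.

## Robot

A 6-joint arm with a two-finger parallel gripper is mounted at the origin on a cart in front of the work surface, level with it; the furniture and walls round the work are solid. World frame = base frame: x ahead of the robot, y to its left, z up, the work surface at z = 0. Lengths are in m, angles in rad, forces in N, time in s.
With the tool pointing down it reaches from about 0.35 to 0.85 m from the base axis. Payload 8.1 kg.
Tool frame: the origin (TCP) lies on the centre line of the jaws, within the pads' length; the fingertips stand robot.finger_overhang ahead of it and the grasp point (between the pads) lies 5 mm behind it (robot.finger_overhang is the distance from the TCP to the fingertips, in m); z points along the fingers, y is the direction in which the jaws open and shut (so a half turn about z gives the same grasp; the last joint's range is limited). The gripper opens to 93 mm and grips with 3 to 60 N. Pads are 15 mm wide; open, the fingers measure 128 mm over their backs; the gripper's body (75 mm by 188 mm) begins 65 mm behind the grasp point.
Start: joints at [-1.407, 0.13, 1.488, -0, 1.523, -0.085], TCP at [0.148, -0.582, 0.233] pointing down, gripper open.
Joint ranges: [-2.96, 2.96], [-0.89, 2.26], [0.02, 2.5], [-1.34, 4.48], [0, 2.73], [-2.66, 2.66]. Speed limits (rad/s): [2.39, 2.39, 2.79, 3.14, 3.14, 3.14].

## Interface

Orientations are given as a rotation vector (axis times angle).
In Python, from plant import robot gives the robot as it stands. The module is installed in compiled form; this text tells all that it offers.
- The arm moves only by the tool carry_out, never from a script. Its argument "commands" is a list that holds one entry, the list of rows, each a list of 4 numbers: the shift along the tool's x, y, z in cm, then the turn about the tool's z in degrees. In form: [[[tx, ty, tz, roll], ...]]. A call has 1 to 20 rows; each row shifts and turns the commanded pose from where the row before left it, along the tool's axes as they then stand; what a row does not reach is not made up. A row lasts 1/12 s, in which the tool goes at most 41.7 mm and 7.16 degrees, less where a joint would pass 70% of its speed; a pose out of reach is approached as far as the arm can. A call is refused whole if a number of a shift passes 4.17 or a number of a turn 7.16, either way. A call with a gripper value outside its range is refused whole. "claw" is the finger opening in cm, from 0 to 9.3, set as the call begins (left out, the last holds). The fingers move at their own pace and stop on an object; "grip_force" is the grip in N (left out, the last holds). Time passes only in rows, so rows that do not move let the fingers close. It gives the time, the measured TCP pose, the force and the opening at its end, in the units of the state.
- robot.read_state(): the state, without advancing time (a new reading comes with each control period).
- robot.read_camera(name): name is "scene" or "top" or "wrist"; returns the picture (400x640x3 uint8, red, green, blue); there is no depth.
- robot.camera_params(name): a dict with "mtx" (3x3 intrinsics, pixels), "R" (3x3) and "t" (3): a world point X has camera coordinates R X + t. Camera axes: x right, y down, z forward; pixel columns grow to the right and rows downward; lengths in m; the calibration is good to about 2 mm. A picture is of the moment at which its call begins: read the wrist's pose just before it. camera_params takes no time and is no camera call; for the wrist camera it gives the pose at the moment of the call.
- robot.close_job(): hands the job in, once; it reports no verdict.
The state is a dict: "t": time; "q": joint angles; "dq": joint speeds; "joint_torque": joint torques, N m; "tool_pos": TCP position; "orientation": TCP orientation; "force": force on the tool from outside, world axes, zero at the start; "wrist_torque": the same for the moment, N m; "opening": finger opening in m.
Only numpy, scipy, OpenCV 4.12 (cv2) and the standard library are available. Lean on these libraries where they do the work, as an engineer would, in place of code of your own. Each camera call takes 0.05 s, during which the arm holds its last target.

## Working session

There is one attempt and no reset: what is moved stays moved. The work goes in short steps, Python scripts to look and compute and a tool call to move; the robot and the scene stay as the last step left them, time stands still between calls to the robot, and variables do not carry over. Pictures are saved under pics/ and viewed, and the job is handed in when it is done.

Besides the shell and the picture viewer there is one more tool, called after "Emit:" as name(argument=value, ...) on one line, values as JSON. carry_out: Moves the arm, as the interface text tells. Its arguments: {"type":"object","properties":{"commands":{"type":"array","items":{"type":"array","items":{"type":"array","items":{"type":"number"}}}},"claw":{"type":"number"},"grip_force":{"type":"number"}},"required":["commands"]}

```bash
ls; mkdir -p pics; python3 - <<'E'
from plant import robot
import cv2
print(robot.read_state()); print(robot.finger_overhang)
for n in ["scene","top","wrist"]:
    p=robot.camera_params(n); print(n,p)
    cv2.imwrite(f"pics/{n}0.png",robot.read_camera(n)[:,:,::-1])
E
```

```text
pics
{'t': 0.0, 'q': array([-1.40738665e+00,  1.31147470e-01,  1.48926853e+00, -2.19877478e-05,
        1.52297306e+00, -8.54038386e-02]), 'dq': array([ 4.51191383e-04,  1.95386306e-03,  8.19868683e-05,  1.34839253e-03,
        1.29946555e-03, -5.41398284e-04]), 'joint_torque': array([ 1.19104334e-03, -5.59841073e+01, -4.91756558e+01,  7.70642096e-02,
        3.56850028e-02, -1.18199009e-04]), 'tool_pos': array([ 0.14767736, -0.58099368,  0.23160149]), 'orientation': array([-3.11553219e+00, -3.89607012e-01,  1.44418564e-04]), 'force': array([ 0.18800375, -0.37992932,  0.82247607]), 'wrist_torque': array([-0.01033542,  0.01165554,  0.02710845]), 'opening': 0.09291121995763865}
0.014
scene {'mtx': array([[377.58455257,   0.        , 316.87550967],
       [  0.        , 377.58455257, 197.98736981],
       [  0.        ,   0.        ,   1.        ]]), 'R': array([[-0.90776071, -0.41892188, -0.02179322],
       [-0.21759347,  0.51464636, -0.82933238],
       [ 0.35864128, -0.74809329, -0.55833042]]), 't': array([0.53271861, 0.22335087, 0.67976564])}
top {'mtx': array([[397.8225061 ,   0.        , 318.19140021],
       [  0.        , 397.8225061 , 201.96308693],
       [  0.        ,   0.        ,   1.        ]]), 'R': array([[-0.00220302, -0.99997885, -0.006119  ],
       [-0.99727849,  0.00264792, -0.07367903],
       [ 0.07369368,  0.00594003, -0.99726323]]), 't': array([-0.04814141,  0.59433385,  0.94117034])}
wrist {'mtx': array([[291.63746675,   0.        , 323.29245035],
       [  0.        , 291.63746675, 195.40865735],
       [  0.        ,   0.        ,   1.        ]]), 'R': array([[ 0.24684706, -0.9690533 , -0.001495  ],
       [-0.92659996, -0.23648399,  0.29238303],
       [-0.28368828, -0.07078862, -0.95630013]]), 't': array([-0.59768374, -0.0336684 ,  0.39180685])}
```

View pics/scene0.png

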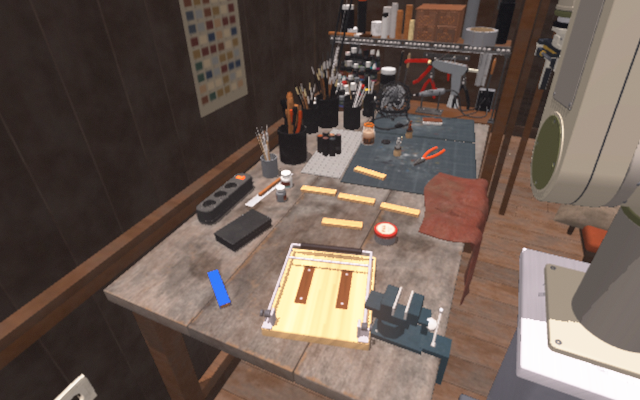

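View pics/top0.png

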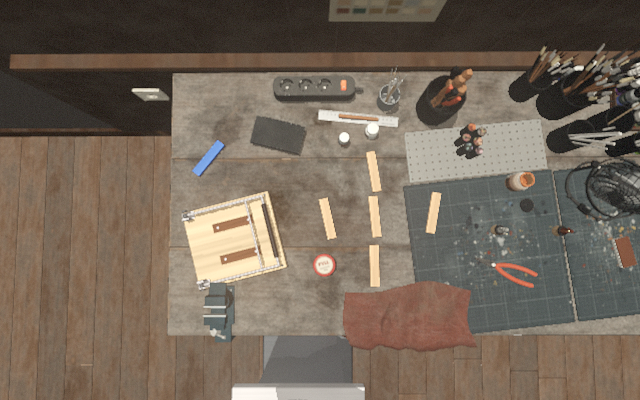

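View pics/wrist0.png

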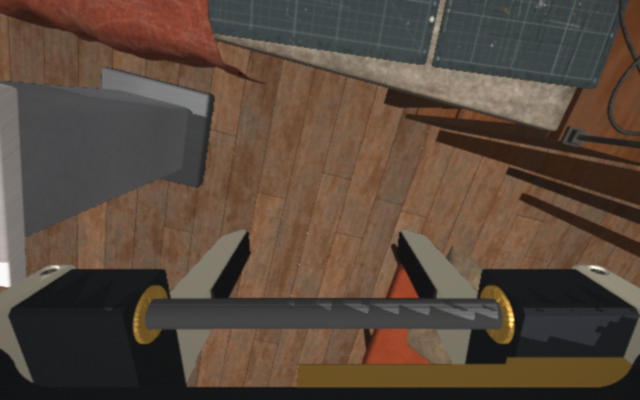

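```bash
cat > h.py <<'E'
from plant import robot
import cv2, numpy as np
from scipy.spatial.transform import Rotation as Rn
def cam(n):
    p=robot.camera_params(n); im=robot.read_camera(n); return im,p
def cast(p,uv,z):
    uv=np.atleast_2d(np.asarray(uv,float))
    d=np.c_[uv,np.ones(len(uv))]@np.linalg.inv(p["mtx"]).T@p["R"]
    c=-p["R"].T@p["t"]
    return c+d*((z-c[2])/d[:,2])[:,None]
def proj(p,X):
    c=np.atleast_2d(X)@p["R"].T+p["t"]; c=c@p["mtx"].T; return c[:,:2]/c[:,2:]
def show(im,name,scale=1): cv2.imwrite("pics/"+name,cv2.resize(im,None,fx=scale,fy=scale)[:,:,::-1])
def woodmask(im):
    h=cv2.cvtColor(im,cv2.COLOR_RGB2HSV)
    return cv2.inRange(h,(10,60,140),(28,200,255))
def rectpose(p,cnt,z):
    P=cast(p,cnt.reshape(-1,2),z)[:,:2]*1000
    r=cv2.minAreaRect(P.astype(np.float32)); b=cv2.boxPoints(r)
    e1,e2=b[1]-b[0],b[2]-b[1]
    L=e1 if np.linalg.norm(e1)>np.linalg.norm(e2) else e2
    a=np.degrees(np.arctan2(L[1],L[0]))%180
    return np.array(r[0]),a,sorted(r[1])
E
python3 - <<'E'
from h import *
im,p=cam("top")
m=woodmask(im)
cs,_=cv2.findContours(m,cv2.RETR_EXTERNAL,cv2.CHAIN_APPROX_NONE)
for c in cs:
    if cv2.contourArea(c)<150: continue
    print(np.mean(c.reshape(-1,2),0).round(1),[np.round(x,1) for x in rectpose(p,c,.01)])
h=cv2.cvtColor(im,cv2.COLOR_RGB2HSV)
for q in [(328,218),(375,171),(375,216),(375,266),(433,213),(230,226),(240,255),(200,230),(268,230),(285,180)]: print(q,h[q[1],q[0]])
show(im[170:310,150:310],"stand.png",4.5)
show(im[130:310,290:470],"slats.png",3)
E
```

```text
[433.5 295. ] [array([ 370.1, -328. ]), np.float32(40.5), array([44.6, 74.8])]
[374.5 264.2] [array([ 441.9, -187.9]), np.float32(179.3), array([ 31.5, 100.9])]
[296.4 232.6] [array([522.2,   0.7]), np.float32(105.2), array([61.2, 84.3])]
[218.8 248.7] [array([486.9, 188. ]), np.float32(111.0), array([121.1, 171.8])]
[214.2 215.4] [array([563.5, 205.1]), np.float32(105.2), array([ 28.9, 154.5])]
[261.  232.5] [array([521.6,  90.1]), np.float32(14.5), array([ 34.4, 166.4])]
[326.1 217.4] [array([554.6, -67.8]), np.float32(13.8), array([ 31.5, 104.2])]
[374.3 216.2] [array([ 560.7, -186.5]), np.float32(5.0), array([ 25. , 103.2])]
[433.1 212.3] [array([ 569.4, -329.8]), np.float32(169.6), array([ 24.2, 102.8])]
[253.  232.5] [array([528.9, 114.4]), np.float32(26.6), array([241.9, 263.8])]
[161.5 235. ] [array([500.9, 313.3]), np.float32(0.1), array([ 86.2, 274.3])]
[527.1 179.1] [array([ 650.2, -561.8]), np.float32(89.8), array([34.6, 34.8])]
[373.3 168.1] [array([ 672.9, -190.6]), np.float32(18.2), array([ 49.1, 102.5])]
(328, 218) [ 17  78 249]
(375, 171) [ 17  80 246]
(375, 216) [ 17  79 245]
(375, 266) [ 17  80 245]
(433, 213) [ 17  79 241]
(230, 226) [ 13 123 170]
(240, 255) [ 12 120 166]
(200, 230) [ 23  55 255]
(268, 230) [14 85 99]
(285, 180) [ 15  65 125]
```

View pics/stand.png

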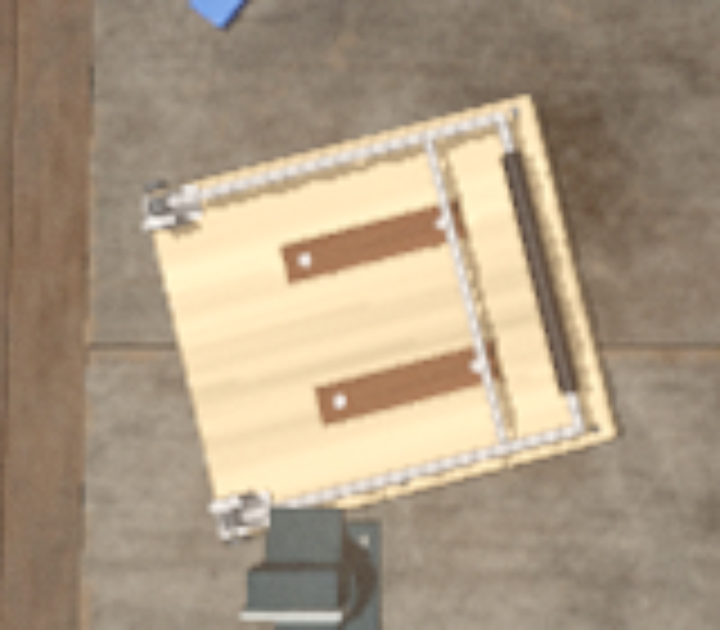

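View pics/slats.png

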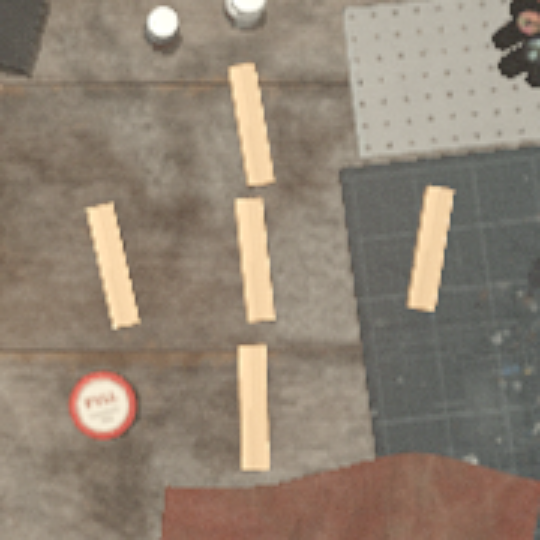

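```bash
cat >> h.py <<'E'
def slats(im,p,zf=.01,vmin=215,amin=150,close=0):
    h=cv2.cvtColor(im,cv2.COLOR_RGB2HSV)
    m=cv2.inRange(h,(12,55,vmin),(24,150,255))
    cs,_=cv2.findContours(m,cv2.RETR_EXTERNAL,cv2.CHAIN_APPROX_NONE)
    out=[]
    for c in cs:
        if cv2.contourArea(c)<amin: continue
        out.append((np.mean(c.reshape(-1,2),0).round(0),)+rectpose(p,c,zf))
    return out
E
python3 - <<'E'
from h import *
im,p=cam("top")
for o in slats(im,p): print([np.round(x,1) for x in o])
h=cv2.cvtColor(im,cv2.COLOR_RGB2HSV)
m=cv2.inRange(h,(5,90,100),(16,200,200)); m[:, :200]=0; m[:,270:]=0;m[:200]=0;m[275:]=0
cs,_=cv2.findContours(m,cv2.RETR_EXTERNAL,cv2.CHAIN_APPROX_NONE)
for c in cs:
    if cv2.contourArea(c)<80: continue
    print("strip",[np.round(x,1) for x in rectpose(p,c,.022)])
m=cv2.inRange(h,(0,0,0),(180,255,120));m[:, :255]=0; m[:,282:]=0;m[:198]=0;m[262:]=0
n,l,s,ce=cv2.connectedComponentsWithStats(m)
for i in range(1,n):
    if s[i,4]>40:
        ys,xs=np.where(l==i); print("dark",s[i],[np.round(x,1) for x in rectpose(p,np.c_[xs,ys],.045)])
E
```

```text
[array([374., 265.]), array([ 440.8, -184.9]), np.float32(1.0), array([21. , 98.7])]
[array([221., 240.]), array([496.5, 187. ]), np.float32(14.5), array([153.5, 167.8])]
[array([262., 233.]), array([519.2,  89. ]), np.float32(14.6), array([ 35. , 161.9])]
[array([327., 218.]), array([555.8, -71.9]), np.float32(12.6), array([ 21.1, 100.3])]
[array([375., 216.]), array([ 560.6, -187.3]), np.float32(5.4), array([21.2, 99.7])]
[array([433., 212.]), array([ 569.2, -330.3]), np.float32(169.5), array([ 21.4, 100.5])]
[array([255., 222.]), array([507.7, 141.8]), np.float32(14.6), array([185.7, 191.3])]
[array([373., 171.]), array([ 671.5, -185.8]), np.float32(8.6), array([21.1, 99.5])]
strip [array([466.2, 143.1]), np.float32(104.8), array([20.3, 86.4])]
strip [array([541.6, 162.5]), np.float32(104.5), array([20.7, 85.8])]
dark [270 198  12  30 189] [array([568. ,  51.1]), np.float32(0.3), array([26. , 68.6])]
dark [262 204  16  53 190] [array([526.8,  64.4]), np.float32(14.5), array([  9.1, 126.6])]
```

```bash
cat >> h.py <<'E'
def pose():
    s=robot.read_state(); R=Rn.from_rotvec(s["orientation"]).as_matrix(); return s,s["tool_pos"],R
def yaw(R): return np.degrees(np.arctan2(R[1,0],R[0,0]))
def plan(xyz,yw=None,n=None):
    s,t,R=pose(); d=R.T@(np.array(xyz)-t)*100
    dy=0 if yw is None else ((yw-yaw(R)+90)%180-90)
    k=max(np.linalg.norm(d)/4.1,abs(dy)/7.1); print("t %.1f"%s["t"],"at",(t*1000).round(1),"yaw %.2f"%yaw(R),"tilt",R[:,2].round(3),"F",s["force"].round(1),"op %.4f"%s["opening"],"q6 %.2f"%s["q"][5])
    print("need tool cm",d.round(2),"roll %.2f"%-dy,"rows>=%.1f"%k)
E
python3 - <<'E'
from h import *
plan((.5268,.0644,.15),14.6)
E
```

```text
t 0.2 at [ 147.7 -581.3  232.1] yaw 14.26 tilt [-0.     0.001 -1.   ] F [-0.1 -0.6 -0.8] op 0.0932 q6 -0.09
need tool cm [ 52.64 -53.24   8.27] roll -0.34 rows>=18.4
```

Emit:
carry_out(commands=[[[2.63,-2.66,0.4,0],[2.63,-2.66,0.4,0],[2.63,-2.66,0.4,0],[2.63,-2.66,0.4,0],[2.63,-2.66,0.4,0],[2.63,-2.66,0.4,0],[2.63,-2.66,0.4,0],[2.63,-2.66,0.4,0],[2.63,-2.66,0.4,0],[2.63,-2.66,0.4,0],[2.63,-2.66,0.4,0],[2.63,-2.66,0.4,0],[2.63,-2.66,0.4,0],[2.63,-2.66,0.4,0],[2.63,-2.66,0.4,0],[2.63,-2.66,0.4,0],[2.63,-2.66,0.4,0],[2.63,-2.66,0.4,0],[2.63,-2.66,0.4,0],[2.63,-2.66,0.4,-0.3]]], claw=5)

```text
t: 1.92
tool_pos: [0.5272, 0.0656, 0.1524]
orientation: [3.116, 0.398, 0.0]
force: [0.2, -0.9, 0.0]
opening: 0.0501
```

```bash
python3 - <<'E'
from h import *
plan((.5268,.0644,.05),14.6)
im,p=cam("wrist"); show(im,"w1.png")
print(proj(p,np.array([[.5268,.0644,.045],[.505,.1465,.022]])))
E
```

```text
t 1.9 at [527.2  65.6 152.4] yaw 14.57 tilt [ 0. -0. -1.] F [ 0.2 -0.9  0. ] op 0.0501 q6 1.34
need tool cm [-0.07  0.11 10.24] roll -0.03 rows>=2.5
[[325.95880712 199.5765202 ]
 [241.63300895 192.98995409]]
```

View pics/w1.png

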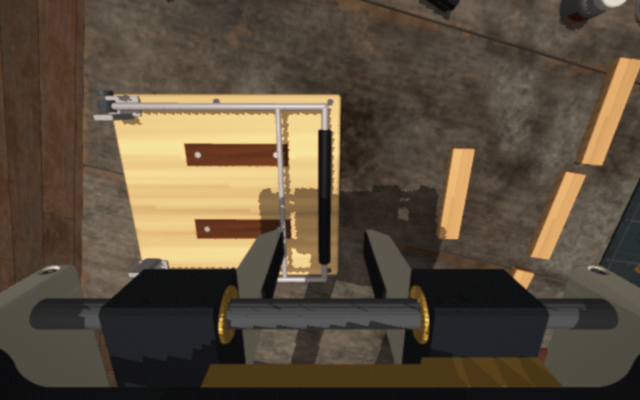

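Emit:
carry_out(commands=[[[0,0,0,0],[0,0.1,2.5,0],[0,0,3,0],[0,0,3,0],[0,0,2,0],[0,0,0.6,0],[0,0,0,0]]], claw=3)

```text
t: 2.55
tool_pos: [0.5249, 0.0618, 0.0399]
orientation: [-3.116, -0.397, 0.006]
force: [-0.5, 0.0, 0.5]
opening: 0.0303
```

Emit:
carry_out(commands=[[[0,0,0,0],[0,0,0,0],[0,0,0,0],[0,0,0,0],[0,0,0,0]]], claw=0.5, grip_force=15)

```text
t: 2.97
tool_pos: [0.5279, 0.0648, 0.0437]
orientation: [-3.113, -0.398, -0.005]
force: [-2.2, 10.8, 4.0]
opening: 0.0113
```

```bash
python3 - <<'E'
from h import *
plan((.5268,.0644,.041),14.6)
a=np.radians(14.6);y=np.array([-np.sin(a),np.cos(a)])
s,t,R=pose()
hinge=t[:2]+.185*y;print(hinge)
prev=np.array([-.185,0])
ths=np.r_[np.linspace(0,2.17,21)][1:]
for th in ths:
    c=np.array([-.185*np.cos(th),.185*np.sin(th)]);d=(c-prev)*100;prev=c
    print("[0,%.2f,%.2f,0]"%(-d[0],-d[1]),end=",")
E
```

```text
t 3.0 at [527.9  64.8  43.7] yaw 14.57 tilt [ 0.003  0.003 -1.   ] F [-2.2 10.8  4. ] op 0.0113 q6 1.34
need tool cm [-0.12  0.01  0.27] roll -0.03 rows>=0.1
[0.48125407 0.2437879 ]
[0,-0.11,-2.00,0],[0,-0.33,-1.98,0],[0,-0.54,-1.93,0],[0,-0.74,-1.86,0],[0,-0.94,-1.77,0],[0,-1.13,-1.66,0],[0,-1.30,-1.53,0],[0,-1.46,-1.38,0],[0,-1.60,-1.21,0],[0,-1.72,-1.03,0],[0,-1.82,-0.84,0],[0,-1.90,-0.64,0],[0,-1.96,-0.43,0],[0,-1.99,-0.21,0],[0,-2.01,0.00,0],[0,-1.99,0.22,0],[0,-1.96,0.44,0],[0,-1.90,0.65,0],[0,-1.82,0.85,0],[0,-1.72,1.04,0],
```

Emit:
carry_out(commands=[[[0,-0.11,-2.0,0],[0,-0.33,-1.98,0],[0,-0.54,-1.93,0],[0,-0.74,-1.86,0],[0,-0.94,-1.77,0],[0,-1.13,-1.66,0],[0,-1.3,-1.53,0],[0,-1.46,-1.38,0],[0,-1.6,-1.21,0],[0,-1.72,-1.03,0]]])

```text
t: 3.8
tool_pos: [0.5018, 0.1597, 0.2064]
orientation: [-3.115, -0.399, -0.002]
force: [4.0, 4.0, -9.8]
opening: 0.0111
```

Emit:
carry_out(commands=[[[0,-1.82,-0.84,0],[0,-1.9,-0.64,0],[0,-1.96,-0.43,0],[0,-1.99,-0.21,0],[0,-2.01,0,0],[0,-1.99,0.22,0],[0,-1.96,0.44,0],[0,-1.9,0.65,0],[0,-1.82,0.85,0],[0,0,0,0]]])

```text
t: 4.63
tool_pos: [0.4585, 0.3297, 0.206]
orientation: [-3.112, -0.401, -0.006]
force: [2.1, 3.3, 4.4]
opening: 0.0115
```

```bash
python3 - <<'E'
from h import *
plan((.4382,.4094,.1535+.041),14.6)
im,p=cam("scene"); show(im,"s1.png")
E
```

```text
t 4.6 at [458.5 329.7 206. ] yaw 14.68 tilt [ 0.003  0.004 -1.   ] F [2.1 3.3 4.4] op 0.0115 q6 1.85
need tool cm [ 0.06 -8.22  1.17] roll 0.08 rows>=2.0
```

View pics/s1.png

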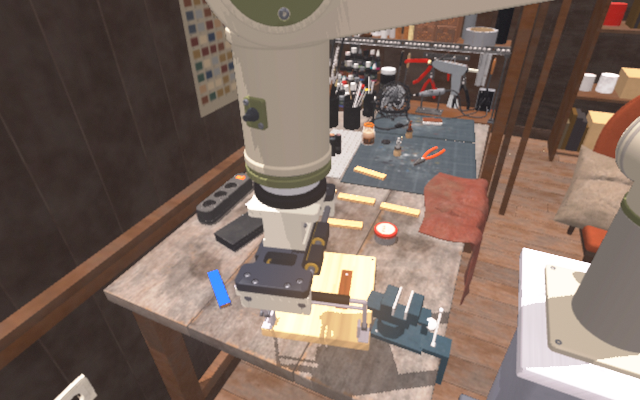

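Emit:
carry_out(commands=[[[0,-1.2,0.7,0],[0,0,0,0],[0,0,0,0]]])

```text
t: 4.93
tool_pos: [0.456, 0.3396, 0.1995]
orientation: [-3.113, -0.398, -0.005]
force: [-0.9, 4.3, 6.1]
opening: 0.0114
```

Emit:
carry_out(commands=[[[0,0,0,0],[0,0,0,0],[0,0,0,0],[0,0,-1.5,0],[0,0,-3,0],[0,0,-3,0],[0,0,0,0]]], claw=4)

```text
t: 5.52
tool_pos: [0.4575, 0.3386, 0.2795]
orientation: [-3.113, -0.397, -0.013]
force: [0.3, 0.6, 1.6]
opening: 0.04
```

```bash
python3 - <<'E'
from h import *
plan((.45,.06,.26),14.6)
E
```

```text
t 5.5 at [457.5 338.6 279.5] yaw 14.52 tilt [ 0.008  0.004 -1.   ] F [0.3 0.6 1.6] op 0.0400 q6 1.86
need tool cm [-7.73 26.79  1.83] roll -0.08 rows>=6.8
```

Emit:
carry_out(commands=[[[-0.96,3.35,0.23,0],[-0.96,3.35,0.23,0],[-0.96,3.35,0.23,0],[-0.96,3.35,0.23,0],[-0.96,3.35,0.23,0],[-0.96,3.35,0.23,0],[-0.96,3.35,0.23,0],[-0.96,3.35,0.23,0],[0,0,0,0],[0,0,0,0],[0,0,0,0]]])

```text
t: 6.43
tool_pos: [0.4484, 0.0592, 0.2542]
orientation: [-3.116, -0.396, 0.0]
force: [-0.2, 0.2, 0.1]
opening: 0.0403
```

```bash
python3 - <<'E'
from h import *
plan((.45,.06,.26),14.6)
im,p=cam("wrist"); show(im,"w2.png")
im2,p2=cam("top"); show(im2,"t2.png")
for o in slats(im,p,amin=800): print([np.round(x,1) for x in o])
print()
for o in slats(im2,p2): print([np.round(x,1) for x in o])
h=cv2.cvtColor(im,cv2.COLOR_RGB2HSV)
m=cv2.inRange(h,(0,60,40),(14,255,190))
cs,_=cv2.findContours(m,cv2.RETR_EXTERNAL,cv2.CHAIN_APPROX_NONE)
for c in cs:
    if cv2.contourArea(c)<600: continue
    print("strip",np.mean(c.reshape(-1,2),0).round(0),[np.round(x,1) for x in rectpose(p,c,.022)])
E
```

```text
t 6.4 at [448.4  59.2 254.2] yaw 14.48 tilt [-0.  0. -1.] F [-0.2  0.2  0.1] op 0.0403 q6 1.34
need tool cm [ 0.18 -0.04 -0.58] roll -0.12 rows>=0.1
[array([485., 214.]), array([ 440.4, -183. ]), np.float32(1.1), array([20.3, 98.1])]
[array([523., 133.]), array([ 559.5, -185.4]), np.float32(5.3), array([20.2, 98.2])]
[array([440., 114.]), array([554.7, -70.1]), np.float32(12.6), array([20.7, 97.9])]
[array([263., 103.]), array([502.5, 157.7]), np.float32(104.5), array([191.9, 218.5])]
[array([562.,  44.]), array([ 670.5, -184. ]), np.float32(8.8), array([19.8, 97.9])]

[array([374., 265.]), array([ 440.8, -185. ]), np.float32(1.0), array([20.8, 98.7])]
[array([327., 218.]), array([555.8, -71.8]), np.float32(12.6), array([ 21. , 100.3])]
[array([375., 216.]), array([ 561.2, -187.3]), np.float32(5.3), array([21. , 98.5])]
[array([433., 212.]), array([ 569. , -330.5]), np.float32(169.6), array([21.2, 99.8])]
[array([233., 229.]), array([525.4, 162.2]), np.float32(104.4), array([146.6, 216. ])]
[array([373., 171.]), array([ 671.6, -186. ]), np.float32(8.7), array([20.7, 99.5])]
strip [53
[... 203 characters left out ...]
loat32(97.5), array([ 77.5, 248.7])]
strip [ 93. 249.] [array([232.4, 366.8]), np.float32(116.7), array([155.3, 306.5])]
strip [269. 142.] [array([467. , 138.5]), np.float32(104.5), array([20.7, 98.9])]
strip [  8. 169.] [array([344.2, 460.7]), np.float32(176.5), array([ 39.9, 146.5])]
strip [470. 133.] [array([ 538.4, -108.5]), np.float32(54.3), array([ 67.5, 104.4])]
strip [266.  78.] [array([542.2, 158.1]), np.float32(104.5), array([20.6, 98.8])]
strip [ 83. 102.] [array([427.2, 378.3]), np.float32(4.8), array([185.7, 247.8])]
strip [403.  98.] [array([550.7, -25.5]), np.float32(36.7), array([181.3, 287.4])]
strip [95.  7.] [array([561. , 368.8]), np.float32(104.5), array([ 24.3, 142.1])]
```

View pics/w2.png

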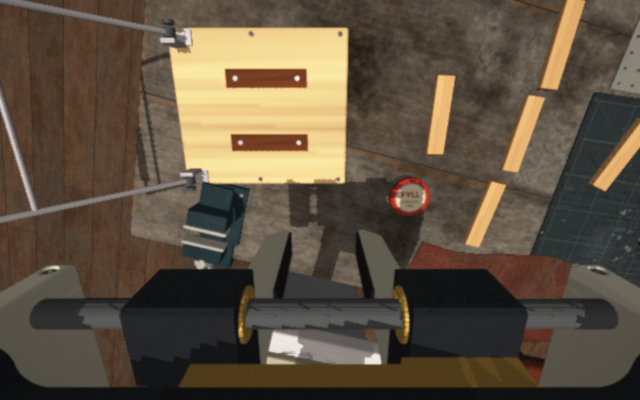

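View pics/t2.png

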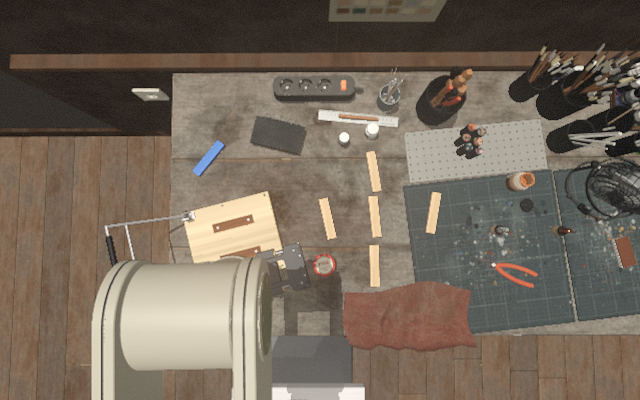

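```bash
python3 - <<'E'
from h import *
plan((.5550,-.071,.15),12.6)
E
```

```text
t 6.5 at [448.4  60.  254.3] yaw 14.62 tilt [-0.  0. -1.] F [ 0.5 -0.6 -0.7] op 0.0398 q6 1.34
need tool cm [ 7.01 15.37 10.43] roll 2.02 rows>=4.8
```

Emit:
carry_out(commands=[[[1.17,2.56,1.74,0],[1.17,2.56,1.74,0],[1.17,2.56,1.74,0],[1.17,2.56,1.74,0],[1.17,2.56,1.74,0],[1.17,2.56,1.74,2],[0,0,0,0],[0,0,0,0],[0,0,0,0],[0,0,0,0]]])

```text
t: 7.37
tool_pos: [0.5554, -0.0706, 0.151]
orientation: [3.122, 0.347, 0.002]
force: [-0.0, 0.6, 0.1]
opening: 0.04
```

```bash
cat >> h.py <<'E'
def look(name,z=.01,lim=None):
    """wrist look for slats: prints world pose and offset to TCP"""
    s,t,R=pose(); im,p=cam("wrist"); show(im,name)
    for o in slats(im,p,z,vmin=150,amin=800):
        print([np.round(x,1) for x in o], "tool-frame off mm",(R.T[:2,:2]@(o[1]-t[:2]*1000)).round(1),"dyaw %.2f"%((o[2]-yaw(R)+90)%180-90))
E
python3 - <<'E'
from h import *
plan((.5547,-.0701,.016),12.6)
look("w3.png")
E
```

```text
t 7.4 at [555.4 -70.6 151. ] yaw 12.67 tilt [ 0.001 -0.    -1.   ] F [-0.   0.6  0.1] op 0.0400 q6 1.13
need tool cm [-0.07 -0.07 13.5 ] roll 0.07 rows>=3.3
[array([561., 227.]), array([ 567.5, -330.2]), np.float32(169.5), array([ 23.2, 101. ])] tool-frame off mm [-45.1 255.9] dyaw -23.17
[array([431., 209.]), array([ 560.8, -185.8]), np.float32(6.0), array([22.8, 98.1])] tool-frame off mm [-19.9 113.5] dyaw -6.67
[array([324., 192.]), array([556. , -70.3]), np.float32(12.7), array([21.9, 98.3])] tool-frame off mm [ 0.6 -0.2] dyaw 0.03
[array([103., 184.]), array([497.6, 163.1]), np.float32(104.6), array([197. , 224.1])] tool-frame off mm [  -5.1 -240.7] dyaw -88.10
[array([467.,  98.]), array([ 670.3, -184.1]), np.float32(8.7), array([ 22.8, 100.3])] tool-frame off mm [ 87.2 135.9] dyaw -4.00
```

View pics/w3.png

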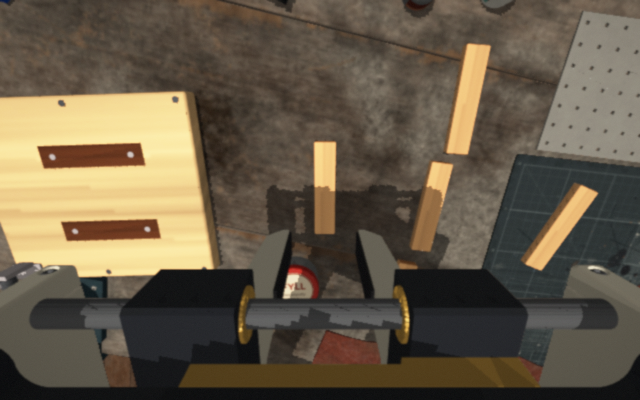

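Emit:
carry_out(commands=[[[0.05,0,3.5,0],[0,0,3.5,0],[0,0,3.5,0],[0,0,2,0],[0,0,1,0],[0,0,0,0],[0,0,0,0]]])

```text
t: 8.0
tool_pos: [0.5563, -0.0713, 0.0165]
orientation: [3.122, 0.345, 0.003]
force: [0.5, 0.2, 0.2]
opening: 0.04
```

Emit:
carry_out(commands=[[[0,0,0,0],[0,0,0,0],[0,0,0,0],[0,0,0,0],[0,0,0,0]]], claw=1.5, grip_force=20)

```text
t: 8.42
tool_pos: [0.556, -0.0719, 0.0157]
orientation: [3.123, 0.344, 0.002]
force: [-1.2, 1.2, 4.6]
opening: 0.0216
```

Emit:
carry_out(commands=[[[0,0,-2,0],[0,0,-4,0],[0,0,-4,0],[0,0,-3.5,0],[0,0,0,0],[0,0,0,0],[0,0,0,0]]])

```text
t: 9.0
tool_pos: [0.5551, -0.0719, 0.1493]
orientation: [-3.123, -0.343, 0.001]
force: [-0.1, -0.1, -1.4]
opening: 0.0216
```

```bash
python3 - <<'E'
from h import *
a=np.radians(14.5);X=np.array([np.cos(a),np.sin(a)]);Y=np.array([-X[1],X[0]])
bed=np.array([.5046,.1483])
plan((*(bed-.039*Y),.12),14.5)
look("w4.png")
E
```

```text
t 9.0 at [555.1 -71.9 149.3] yaw 12.55 tilt [-0.  0. -1.] F [-0.1 -0.1 -1.4] op 0.0216 q6 1.13
need tool cm [-1.000e-02 -1.869e+01  2.940e+00] roll -1.95 rows>=4.6
[array([562., 227.]), array([ 567.5, -330.2]), np.float32(169.5), array([ 23.1, 101. ])] tool-frame off mm [-44.1 254.8] dyaw -23.09
[array([323., 229.]), array([506.7, -81.4]), np.float32(13.7), array([ 40.3, 140.4])] tool-frame off mm [-49.4  -1.3] dyaw 1.11
[array([102., 184.]), array([497.8, 162.9]), np.float32(104.3), array([196.8, 223.8])] tool-frame off mm [  -4.9 -241.6] dyaw -88.20
[array([467.,  97.]), array([ 670.3, -184.1]), np.float32(8.8), array([ 22.7, 100.2])] tool-frame off mm [ 88.  134.6] dyaw -3.80
```

View pics/w4.png

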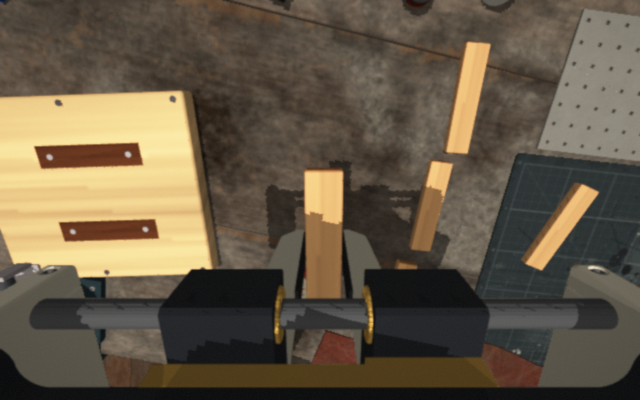

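Emit:
carry_out(commands=[[[0,-3.11,0,0],[0,-3.11,0,0],[0,-3.11,0,0],[0,-3.11,0.7,0],[0,-3.11,1,0],[0,-3.11,1.2,-1.95],[0,0,0,0],[0,0,0,0],[0,0,0,0],[0,0,0,0]]])

```text
t: 9.88
tool_pos: [0.5149, 0.1092, 0.1205]
orientation: [3.116, 0.395, -0.001]
force: [-0.5, 0.3, -0.0]
opening: 0.022
```

```bash
cat >> h.py <<'E'
def strips(im,p):
    h=cv2.cvtColor(im,cv2.COLOR_RGB2HSV)
    m=cv2.inRange(h,(0,60,40),(14,255,190)); out=[]
    cs,_=cv2.findContours(m,cv2.RETR_EXTERNAL,cv2.CHAIN_APPROX_NONE)
    for c in cs:
        if cv2.contourArea(c)<400: continue
        r=rectpose(p,c,.022)
        if r[2][0]<26 and r[2][1]<115: out.append(r)
    return out
E
python3 - <<'E'
from h import *
a=np.radians(14.5);X=np.array([np.cos(a),np.sin(a)]);Y=np.array([-X[1],X[0]])
bed=np.array([.5046,.1483])
plan((*(bed-.039*Y),.038),14.5)
im,p=cam("wrist"); show(im,"w5.png")
for r in strips(im,p): print([np.round(x,1) for x in r])
E
```

```text
t 9.9 at [514.9 109.2 120.5] yaw 14.44 tilt [-0.001 -0.    -1.   ] F [-0.5  0.3 -0. ] op 0.0220 q6 1.43
need tool cm [-0.02 -0.14  8.25] roll -0.06 rows>=2.0
[array([461.4, 158.2]), np.float32(104.5), array([21.8, 58.5])]
[array([542.8, 155.7]), np.float32(105.1), array([ 20.9, 104. ])]
```

View pics/w5.png

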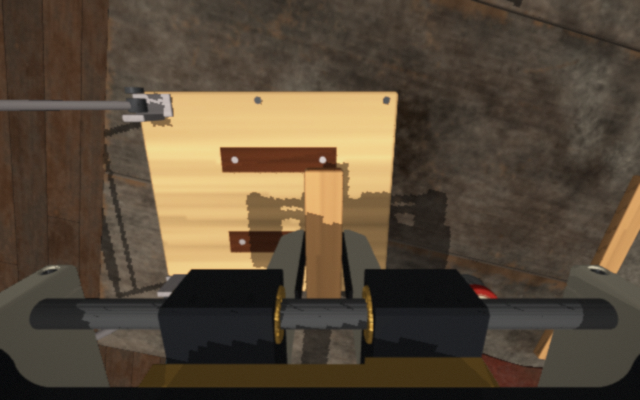

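```bash
python3 - <<'E'
from h import *
s,t,R=pose()
p=robot.camera_params("wrist")
a=np.radians(14.5);X=np.array([np.cos(a),np.sin(a)]);Y=np.array([-X[1],X[0]])
zt=t[2]-.016+.010
im=cv2.imread("pics/w5.png")
g=cv2.cvtColor(im,cv2.COLOR_BGR2GRAY).astype(float)
print("col profile slat end",[int(v) for v in g[160:180,315:330].mean(1)])
print("row profile at 185",[int(v) for v in g[180:190,298:350].mean(0)])
print("strip up/down",[int(v) for v in g[142:178,260:290].mean(1)])
print("strip L/R",[int(v) for v in g[156:164,215:226].mean(0)],[int(v) for v in g[150:158,330:342].mean(0)])
E
```

```text
col profile slat end [124, 116, 96, 69, 55, 52, 51, 50, 51, 66, 102, 137, 166, 182, 184, 185, 184, 184, 184, 184]
row profile at 185 [201, 201, 201, 201, 199, 187, 165, 175, 189, 192, 192, 192, 192, 192, 191, 191, 192, 192, 192, 192, 190, 187, 183, 179, 177, 177, 179, 181, 182, 182, 182, 182, 181, 181, 180, 178, 177, 178, 180, 181, 183, 184, 185, 176, 146, 111, 108, 111, 113, 126, 156, 184]
strip up/down [212, 212, 213, 211, 194, 127, 70, 59, 60, 62, 63, 64, 65, 65, 66, 64, 62, 60, 57, 58, 59, 61, 63, 64, 65, 65, 65, 65, 68, 89, 141, 184, 196, 199, 201, 203]
strip L/R [210, 212, 213, 214, 210, 188, 123, 72, 62, 62, 61] [61, 61, 60, 60, 60, 79, 138, 196, 212, 213, 213, 213]
```

```bash
python3 - <<'E'
from h import *
s,t,R=pose()
p=robot.camera_params("wrist")
c=-p["R"].T@p["t"]; print("cam in tool",R.T@(c-t)*1000, "fwd",R.T@p["R"][2])
zt=t[2]-.016+.010
for z in (zt,zt-.01): print("slat end tool-frame",[(R.T@(cast(p,q,z)[0]-t)*1000).round(1)[:2] for q in [(323,170.4),(303.7,185),(342.3,185)]])
for q in [(278,147.1),(278,171.7),(221.1,160),(335.9,154)]: print("strip",(R.T@(cast(p,q,.022)[0]-t)*1000).round(1)[:2])
E
```

```text
cam in tool [  82.70094122   -1.56492528 -151.93231528] fwd [-2.92494018e-01  3.28290734e-04  9.56267296e-01]
slat end tool-frame [array([48.8, -1.7]), array([ 40.5, -12.5]), array([40.5,  9.1])]
slat end tool-frame [array([46.7, -1.7]), array([ 37.8, -13.2]), array([37.8,  9.8])]
strip [ 49.2 -40.3]
strip [ 27.7 -41.2]
strip [ 38.  -90.1]
strip [43.3  9.4]
```

```bash
python3 - <<'E'
import cv2
im=cv2.imread("pics/w5.png")
cv2.imwrite("pics/w5z.png",cv2.resize(im[135:200,210:360],None,fx=5,fy=5,interpolation=cv2.INTER_NEAREST))
E
```

```text
(no output)
```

View pics/w5z.png

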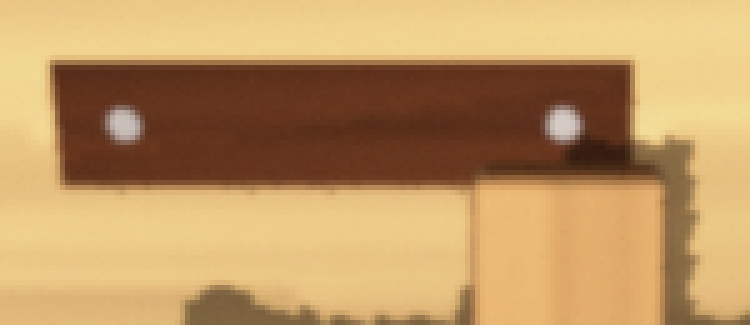

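Emit:
carry_out(commands=[[[0.05,0,2.5,0],[0,0,2.5,0],[0,0,2,0],[0,0,0.8,0],[0,0,0.3,0],[0,0,0.1,0],[0,0,0,0],[0,0,0,0]]])

```text
t: 10.6
tool_pos: [0.5167, 0.1103, 0.0405]
orientation: [3.116, 0.396, 0.004]
force: [0.2, -0.2, -0.1]
opening: 0.0217
```

```bash
python3 - <<'E'
from h import *
plan((.5154,.1092,.038),14.5)
E
```

```text
t 10.6 at [516.7 110.3  40.5] yaw 14.49 tilt [ 0.002  0.    -1.   ] F [ 0.2 -0.2 -0.1] op 0.0217 q6 1.43
need tool cm [-0.15  0.08  0.25] roll -0.01 rows>=0.1
```

Emit:
carry_out(commands=[[[0,0,0.05,0],[0,0,0,0],[0,0,0,0],[0,0,0,0]]])

```text
t: 10.93
tool_pos: [0.5156, 0.1104, 0.0388]
orientation: [3.116, 0.397, 0.001]
force: [0.4, -0.2, -0.1]
opening: 0.0214
```

Emit:
carry_out(commands=[[[0,0,0,0],[0,0,0,0]]])

```text
t: 11.1
tool_pos: [0.5154, 0.1104, 0.0385]
orientation: [-3.116, -0.397, -0.0]
force: [0.1, -0.1, -0.7]
opening: 0.0213
```

Emit:
carry_out(commands=[[[0,0.08,0,0],[0,0,0.03,0],[0,0,0,0],[0,0,0,0],[0,0,0,0]]])

```text
t: 11.52
tool_pos: [0.5155, 0.1096, 0.0381]
orientation: [-3.116, -0.397, 0.0]
force: [0.3, 0.0, -1.2]
opening: 0.0218
```

```bash
python3 - <<'E'
from h import *
plan((.5153,.1092,.038),14.5)
for i in range(4):
    im,p=cam("wrist"); s=robot.read_state(); print(s["t"],(s["tool_pos"]*1000).round(2),s["force"].round(1))
show(im,"w6.png")
cv2.imwrite("pics/w6z.png",cv2.resize(im[100:290,190:390,::-1],None,fx=3.5,fy=3))
E
```

```text
t 11.5 at [515.5 109.6  38.1] yaw 14.50 tilt [-0.  0. -1.] F [ 0.3  0.  -1.2] op 0.0218 q6 1.43
need tool cm [-0.03  0.03  0.01] roll 0.00 rows>=0.0
11.5667 [515.53 109.6   38.1 ] [-0.6  0.8 -0.8]
11.6167 [515.57 109.61  38.14] [ 0.7 -0.5 -0.7]
11.6667 [515.56 109.61  38.12] [ 0.9 -0.6 -0.6]
11.7167 [515.56 109.59  38.13] [ 0.3 -0.6 -0.6]
```

View pics/w6z.png

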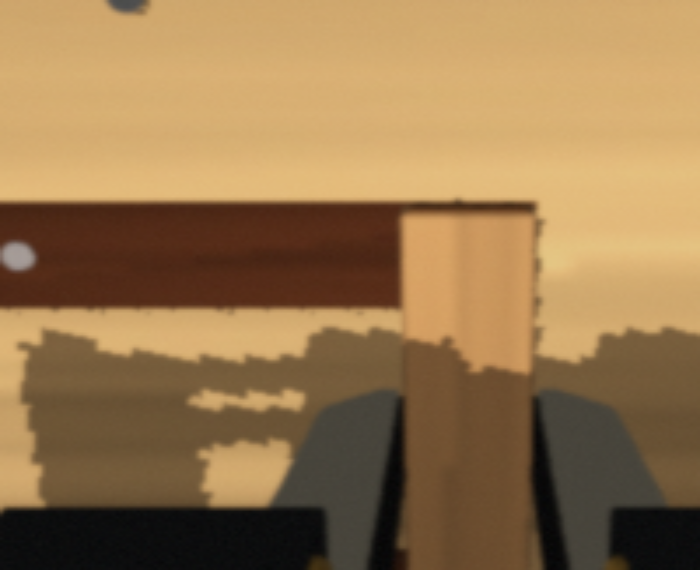

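Emit:
carry_out(commands=[[[0,0,0.02,0],[0,0,0,0],[0,0,0,0],[0,0,0,0],[0,0,-2,0],[0,0,-4,0],[0,0,-4,0],[0,0,-2,0],[-1,0,0,0],[-3,0,0,0],[-3,0,0,0],[0,0,0,0],[0,0,0,0],[0,0,0,0],[0,0,0,0]]], claw=3.4)

```text
t: 12.97
tool_pos: [0.4488, 0.0922, 0.1585]
orientation: [3.116, 0.397, 0.002]
force: [0.4, 0.1, 0.5]
opening: 0.0339
```

```bash
python3 - <<'E'
from h import *
plan((.4400,-.1845,.15),1)
im,p=cam("wrist"); show(im,"w7.png")
cv2.imwrite("pics/w7z.png",cv2.resize(im[20:270,170:390,::-1],None,fx=3,fy=2.4))
for r in strips(im,p): print([np.round(x,1) for x in r])
E
```

```text
t 13.0 at [448.8  92.2 158.5] yaw 14.50 tilt [ 0.001  0.    -1.   ] F [0.4 0.1 0.5] op 0.0339 q6 1.41
need tool cm [-7.78 26.57  0.84] roll 13.50 rows>=6.8
[array([464. , 149.1]), np.float32(104.5), array([21.2, 77.3])]
[array([539.3, 168.7]), np.float32(104.5), array([20.6, 77.3])]
```

View pics/w7z.png

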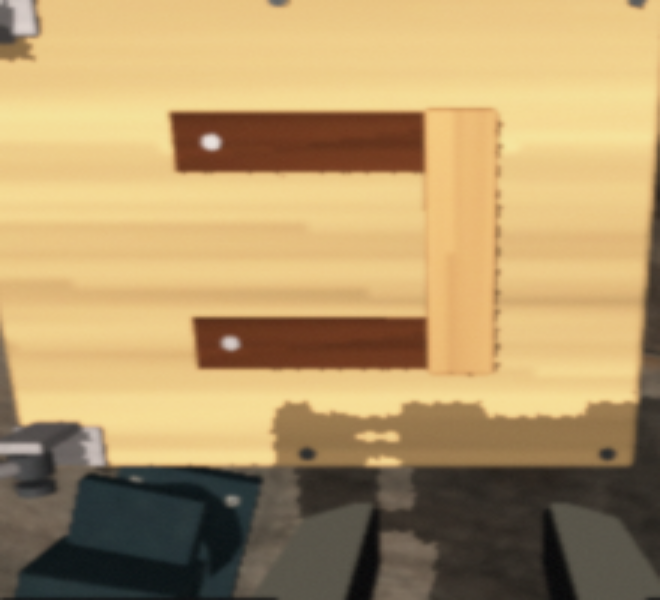

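Emit:
carry_out(commands=[[[-1,2,0,0],[-1,3.5,0,0],[-1,3.5,0,0],[-1,3.5,0,0],[-1,3.5,0,0],[-1,3.5,0.4,0],[-1,3.5,0.4,0],[-0.7,3.6,0,6.7],[0,0,0,6.8],[0,0,0,0],[0,0,0,0],[0,0,0,0],[0,0,0,0]]], claw=4)

```text
t: 14.1
tool_pos: [0.4402, -0.1838, 0.1499]
orientation: [-3.141, -0.035, 0.0]
force: [0.9, 0.5, -0.2]
opening: 0.0398
```

```bash
python3 - <<'E'
from h import *
plan((.4410,-.1849,.016),1)
look("w8.png")
E
```

```text
t 14.1 at [ 440.2 -183.8  149.9] yaw 1.26 tilt [-0.  0. -1.] F [ 0.9  0.5 -0.2] op 0.0398 q6 1.05
need tool cm [ 0.08  0.12 13.39] roll 0.26 rows>=3.3
[array([325., 185.]), array([ 441.1, -183.8]), np.float32(1.3), array([22.6, 98.9])] tool-frame off mm [0.9 0.1] dyaw 0.04
[array([330.,  61.]), array([ 558.8, -186. ]), np.float32(5.3), array([ 23.2, 101.1])] tool-frame off mm [118.6   4.8] dyaw 4.04
[array([488.,  56.]), array([ 567.3, -328.9]), np.float32(169.5), array([23.8, 99.9])] tool-frame off mm [123.9 147.9] dyaw -11.74
[array([ 40., 131.]), array([505.5, 121.2]), np.float32(14.7), array([133.3, 181.6])] tool-frame off mm [  72.  -303.5] dyaw 13.41
```

Emit:
carry_out(commands=[[[0.08,0.15,3.5,0],[0,0,3.5,0],[0,0,3.4,0],[0,0,2,0],[0,0,1,0],[0,0,0,0],[0,0,0,0],[0,0,0,0]]])

```text
t: 14.82
tool_pos: [0.4415, -0.1861, 0.0168]
orientation: [3.141, 0.03, 0.002]
force: [0.7, -0.5, 0.6]
opening: 0.0397
```

Emit:
carry_out(commands=[[[0,0,0,0],[0,0,0,0],[0,0,0,0],[0,0,0,0],[0,0,0,0]]], claw=1.5)

```text
t: 15.23
tool_pos: [0.4409, -0.1863, 0.0162]
orientation: [3.141, 0.028, 0.001]
force: [-0.8, 1.7, 2.4]
opening: 0.0219
```

Emit:
carry_out(commands=[[[0,0,-2,0],[0,0,-4,0],[0,0,-4,0],[0,0,-3.5,0],[0,0,0,0],[0,0,0,0]]])

```text
t: 15.73
tool_pos: [0.4425, -0.1873, 0.1538]
orientation: [3.139, 0.027, 0.008]
force: [-0.8, -0.9, -0.7]
opening: 0.0219
```

```bash
cat >> h.py <<'E'
a0=np.radians(14.5);X=np.array([np.cos(a0),np.sin(a0)]);Y=np.array([-X[1],X[0]])
bed=np.array([.5058,.14736])
def tgt(x,y): return bed+X*x/1000+Y*y/1000
E
python3 - <<'E'
from h import *
plan((*tgt(0,39),.15),14.5)
E
```

```text
t 15.7 at [ 442.5 -187.3  153.8] yaw 1.00 tilt [ 0.005 -0.003 -1.   ] F [-0.8 -0.9 -0.7] op 0.0219 q6 1.05
need tool cm [  6.   -37.14   0.3 ] roll -13.50 rows>=9.2
```

Emit:
carry_out(commands=[[[0.6,-3.71,0,0],[0.6,-3.71,0,0],[0.6,-3.71,0,0],[0.6,-3.71,0,0],[0.6,-3.71,0,0],[0.6,-3.71,0,0],[0.6,-3.71,0,0],[0.6,-3.71,0,0],[0.6,-3.71,0,0],[0.6,-3.71,0,0],[0,0,0,-6.75],[0,0,0,-6.75],[0,0,0,0],[0,0,0,0],[0,0,0,0],[0,0,0,0]]])

```text
t: 17.07
tool_pos: [0.4939, 0.1852, 0.1503]
orientation: [3.117, 0.391, -0.001]
force: [0.8, -0.1, -0.2]
opening: 0.0216
```

```bash
python3 - <<'E'
from h import *
plan((*tgt(0,39),.038),14.5)
im,p=cam("wrist"); show(im,"w9.png")
cv2.imwrite("pics/w9z.png",cv2.resize(im[90:290,240:440,::-1],None,fx=3,fy=3))
E
```

```text
t 17.1 at [493.9 185.2 150.3] yaw 14.29 tilt [-0.001 -0.    -1.   ] F [ 0.8 -0.1 -0.2] op 0.0216 q6 1.58
need tool cm [ 0.21  0.06 11.23] roll -0.21 rows>=2.7
```

View pics/w9z.png

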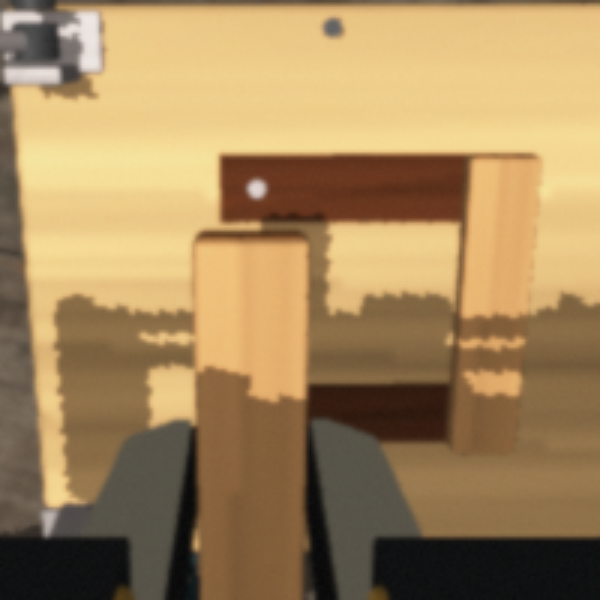

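Emit:
carry_out(commands=[[[0.21,0.06,3,-0.2],[0,0,3,0],[0,0,2.5,0],[0,0,1.5,0],[0,0,0.7,0],[0,0,0,0],[0,0,0,0],[0,0,0,0],[0,0,0,0],[0,0,0,0],[0,0,0,0]]])

```text
t: 18.03
tool_pos: [0.4971, 0.1859, 0.0449]
orientation: [-3.116, -0.402, -0.003]
force: [-0.5, 0.9, -0.5]
opening: 0.0215
```

```bash
python3 - <<'E'
from h import *
plan((*tgt(0,39),.038),14.5)
im,p=cam("wrist"); show(im,"w10.png")
cv2.imwrite("pics/w10z.png",cv2.resize(im[90:290,240:440,::-1],None,fx=3,fy=3))
E
```

```text
t 18.0 at [497.1 185.9  44.9] yaw 14.70 tilt [ 0.002  0.    -1.   ] F [-0.5  0.9 -0.5] op 0.0215 q6 1.58
need tool cm [-0.12  0.05  0.69] roll 0.20 rows>=0.2
```

View pics/w10z.png

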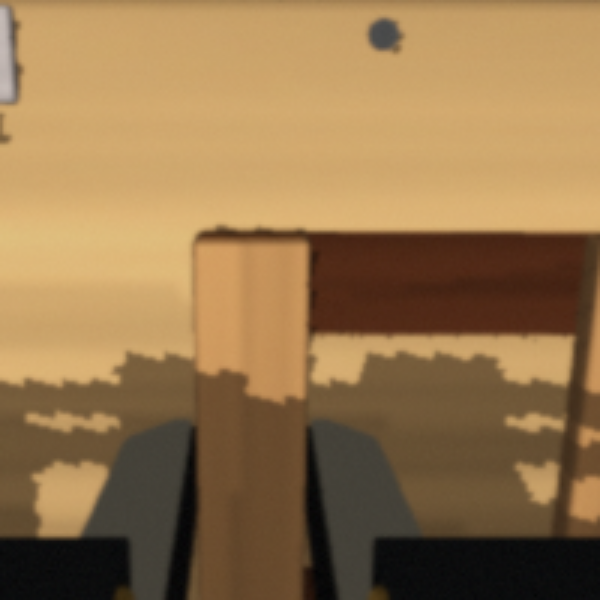

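Emit:
carry_out(commands=[[[-0.12,0.05,0.3,0.2],[0,0,0.3,0],[0,0,0.05,0],[0,0,0,0],[0,0,0,0],[0,0,0,0],[0,0,0,0],[0,0,0,0]]])

```text
t: 18.75
tool_pos: [0.4955, 0.1849, 0.0377]
orientation: [3.116, 0.397, 0.0]
force: [-2.0, -1.0, 5.7]
opening: 0.0217
```

```bash
python3 - <<'E'
from h import *
plan((*tgt(0,39),.038),14.5)
im,p=cam("wrist")
cv2.imwrite("pics/w11z.png",cv2.resize(im[90:290,240:440,::-1],None,fx=3,fy=3))
E
```

```text
t 18.8 at [495.5 184.9  37.7] yaw 14.51 tilt [ 0. -0. -1.] F [-2.  -1.   5.7] op 0.0217 q6 1.58
need tool cm [ 0.06 -0.01 -0.03] roll 0.01 rows>=0.0
```

View pics/w11z.png

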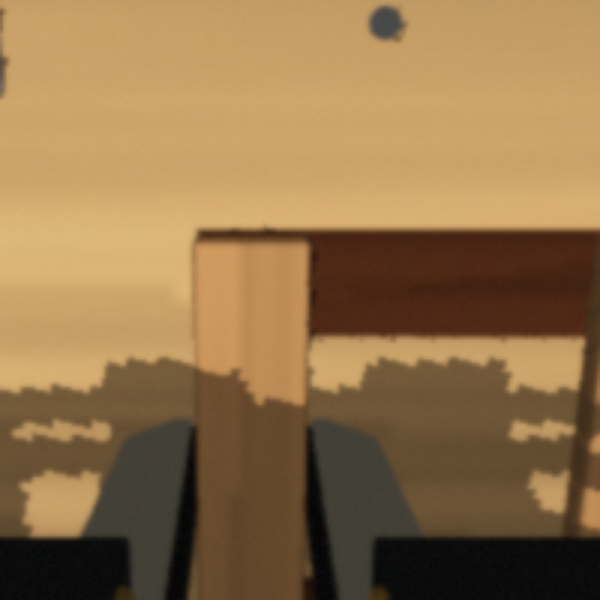

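Emit:
carry_out(commands=[[[0.04,0,-0.05,0],[0,0,0,0],[0,0,0,0],[0,0,0,0]]])

```text
t: 19.13
tool_pos: [0.4957, 0.185, 0.0378]
orientation: [3.116, 0.396, -0.0]
force: [-0.4, -0.3, 0.5]
opening: 0.0218
```

Emit:
carry_out(commands=[[[0,0,0,0],[0,0,0,0],[0,0,0,0],[0,0,0,0],[0,0,-2,0],[0,0,-4,0],[0,0,-4,0],[0,0,-3,0],[-1,1.5,0,0],[-3,2.5,0,0],[-3,2,0,0],[0,0,0,0],[0,0,0,0],[0,0,0,0],[0,0,0,0]]], claw=3.4)

```text
t: 20.38
tool_pos: [0.4438, 0.11, 0.1684]
orientation: [-3.116, -0.397, -0.002]
force: [-0.7, -0.6, 0.3]
opening: 0.0338
```

```bash
python3 - <<'E'
from h import *
plan((.5605,-.1873,.15),5.3)
im,p=cam("wrist"); show(im,"w12.png")
cv2.imwrite("pics/w12z.png",cv2.resize(im[20:270,170:390,::-1],None,fx=3,fy=2.4))
im2,p2=cam("top"); 
for o in slats(im2,p2): print([np.round(x,1) for x in o])
E
```

```text
t 20.4 at [443.8 110.  168.4] yaw 14.52 tilt [ 0.001  0.    -1.   ] F [-0.7 -0.6  0.3] op 0.0338 q6 1.45
need tool cm [ 3.84 31.7   1.84] roll 9.22 rows>=7.8
[array([375., 216.]), array([ 560.7, -187.3]), np.float32(5.3), array([21. , 99.5])]
[array([433., 212.]), array([ 569.6, -330.5]), np.float32(169.5), array([21.2, 98.7])]
[array([236., 231.]), array([514.6, 159.5]), np.float32(104.4), array([169. , 216.1])]
[array([359., 173.]), array([ 666.6, -149.3]), np.float32(8.9), array([21.1, 99.9])]
```

View pics/w12z.png

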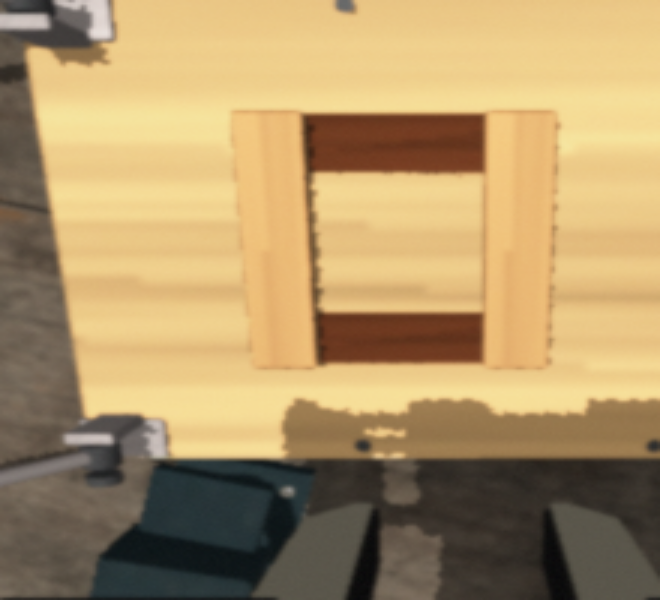

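```bash
python3 - <<'E'
import cv2
im=cv2.imread("pics/scene0.png"); cv2.imwrite("pics/v1.png",cv2.resize(im[270:390,350:460],None,fx=5,fy=5,interpolation=cv2.INTER_CUBIC))
im=cv2.imread("pics/top0.png"); cv2.imwrite("pics/v2.png",cv2.resize(im[270:350,185:250],None,fx=7,fy=7,interpolation=cv2.INTER_CUBIC))
E
```

```text
(no output)
```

View pics/v1.png

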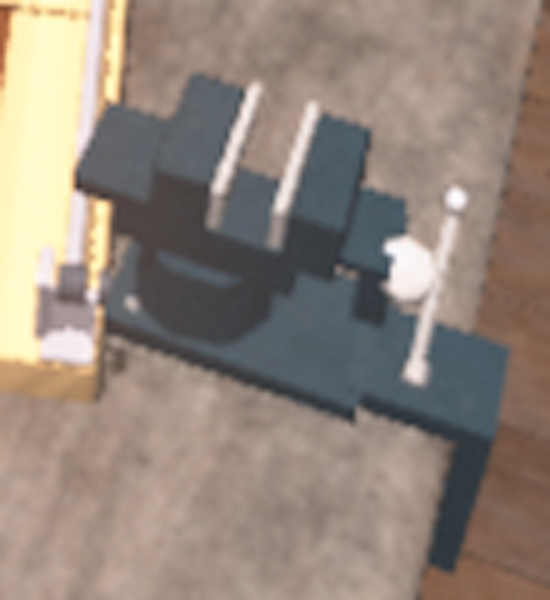

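View pics/v2.png

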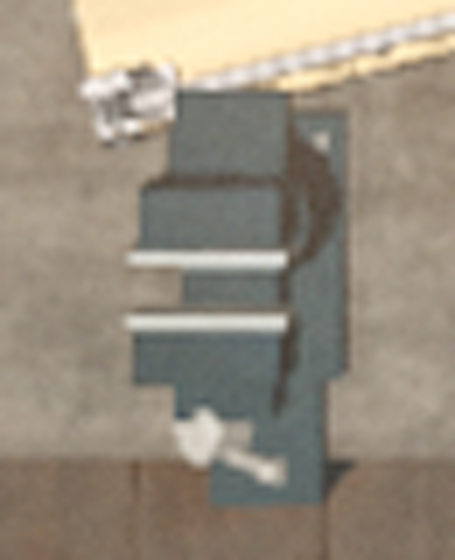

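```bash
python3 - <<'E'
from h import *
ps,pt=robot.camera_params("scene"),robot.camera_params("top")
P=lambda p:p["mtx"]@np.c_[p["R"],p["t"]]
def tri(a,b):
    x=cv2.triangulatePoints(P(ps),P(pt),np.array(a,float).reshape(2,1),np.array(b,float).reshape(2,1));return (x[:3]/x[3]).ravel()
for a,b in [((401.6,287),(226.1,306.9)),((412.8,291),(226.1,316)),((389.5,285),(225,296.3)),((375.5,292),(226.3,283.2))]:
    w=tri(a,b); d=w[:2]-bed; print((w*1000).round(0),"stand",(d@X*1000).round(0),(d@Y*1000).round(0))
E
```

```text
[356. 154.  89.] stand -143.0 44.0
[336. 154.  88.] stand -162.0 49.0
[378. 157.  87.] stand -122.0 41.0
[402. 160.  62.] stand -98.0 38.0
```

Emit:
carry_out(commands=[[[0.48,3.96,0.2,0],[0.48,3.96,0.2,0],[0.48,3.96,0.2,0],[0.48,3.96,0.2,0],[0.48,3.96,0.2,0],[0.48,3.96,0.2,0],[0.48,3.96,0.2,0],[0.48,3.96,0.44,4.6],[0,0,0,4.6],[0,0,0,0],[0,0,0,0],[0,0,0,0],[0,0,0,0],[0,0,0,0]]], claw=4)

```text
t: 21.65
tool_pos: [0.5597, -0.1865, 0.15]
orientation: [3.138, 0.15, 0.001]
force: [-0.6, 0.9, -0.6]
opening: 0.0399
```

```bash
python3 - <<'E'
from h import *
plan((.5607,-.1873,.016),5.3)
look("w13.png")
E
```

```text
t 21.6 at [ 559.7 -186.5  150. ] yaw 5.47 tilt [ 0.001 -0.    -1.   ] F [-0.6  0.9 -0.6] op 0.0399 q6 1.07
need tool cm [ 0.08  0.08 13.4 ] roll 0.17 rows>=3.3
[array([463., 191.]), array([ 568. , -329.2]), np.float32(169.5), array([ 24.1, 100.5])] tool-frame off mm [ -5.4 142.8] dyaw -16.01
[array([324., 186.]), array([ 559.7, -185.8]), np.float32(4.9), array([23. , 99.2])] tool-frame off mm [ 0.1 -0.7] dyaw -0.55
[array([ 50., 212.]), array([507.5, 128.9]), np.float32(14.2), array([147.4, 197.4])] tool-frame off mm [ -21.9 -319. ] dyaw 8.68
[array([294.,  74.]), array([ 665. , -148.2]), np.float32(8.8), array([ 23.3, 100.8])] tool-frame off mm [108.4 -28.2] dyaw 3.38
```

Emit:
carry_out(commands=[[[0,0.1,3.5,0.2],[0,0,3.5,0],[0,0,3.4,0],[0,0,2,0],[0,0,1,0],[0,0,0,0],[0,0,0,0],[0,0,0,0]]])

```text
t: 22.37
tool_pos: [0.5604, -0.1886, 0.0166]
orientation: [3.138, 0.141, 0.002]
force: [0.5, 0.5, -1.0]
opening: 0.0398
```

Emit:
carry_out(commands=[[[0,0,0,0],[0,0,0,0],[0,0,0,0],[0,0,0,0],[0,0,0,0]]], claw=1.5)

```text
t: 22.78
tool_pos: [0.5598, -0.1887, 0.0158]
orientation: [3.138, 0.14, 0.001]
force: [-0.8, -0.8, 2.4]
opening: 0.0217
```

Emit:
carry_out(commands=[[[0,0,-2,0],[0,0,-4,0],[0,0,-4,0],[0,0,-3.5,0],[0,0,0,0],[0,0,0,0]]])

```text
t: 23.28
tool_pos: [0.5616, -0.1896, 0.154]
orientation: [3.136, 0.14, 0.009]
force: [0.5, -0.2, -0.8]
opening: 0.022
```

```bash
python3 - <<'E'
from h import *
plan((*tgt(39,0),.15),None)
E
```

```text
t 23.3 at [ 561.6 -189.6  154. ] yaw 5.11 tilt [ 0.006 -0.003 -1.   ] F [ 0.5 -0.2 -0.8] op 0.0220 q6 1.07
need tool cm [  1.28 -34.69   0.3 ] roll 0.00 rows>=8.5
```

Emit:
carry_out(commands=[[[0.14,-3.85,0,0],[0.14,-3.85,0,0],[0.14,-3.85,0,0],[0.14,-3.85,0,0],[0.14,-3.85,0,0],[0.14,-3.85,0,0],[0.14,-3.85,0,0],[0.14,-3.85,0,0],[0.14,-3.85,0,0],[0,0,0,-7.1],[0,0,0,-7.1],[0,0,0,-7.1],[0,0,0,-7.1],[0,0,0,-7.1],[0,0,0,-7.1],[0,0,0,-7.1],[0,0,0,-7.1],[0,0,0,-7.1],[0,0,0,-7.1]]])

```text
t: 24.87
tool_pos: [0.5399, 0.1573, 0.1479]
orientation: [-2.466, -1.943, 0.005]
force: [0.5, 0.4, 0.4]
opening: 0.0215
```

Emit:
carry_out(commands=[[[0,0,0,-7.1],[0,0,0,-7.1],[0,0,0,-7.1],[0,0,0,-7.1],[0,0,0,0],[0,0,0,0],[0,0,0,0],[0,0,0,0]]])

```text
t: 25.53
tool_pos: [0.541, 0.1575, 0.1498]
orientation: [-1.927, -2.481, 0.001]
force: [-0.5, 0.2, 0.3]
opening: 0.0217
```

```bash
python3 - <<'E'
from h import *
plan((*tgt(39,0),.055),104.5)
im,p=cam("wrist"); show(im,"w14.png")
E
```

```text
t 25.5 at [541.  157.5 149.8] yaw 104.33 tilt [-0.001 -0.    -1.   ] F [-0.5  0.2  0.3] op 0.0217 q6 -0.06
need tool cm [-0.1   0.25  9.48] roll -0.17 rows>=2.3
```

View pics/w14.png

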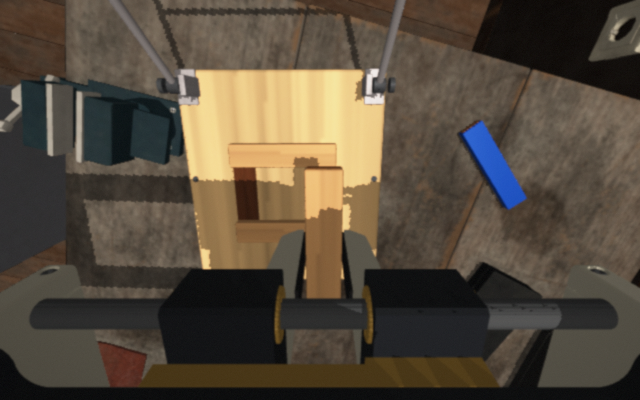

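Emit:
carry_out(commands=[[[-0.1,0.25,3,-0.17],[0,0,3,0],[0,0,2,0],[0,0,1,0],[0,0,0.4,0],[0,0,0,0],[0,0,0,0],[0,0,0,0],[0,0,0,0],[0,0,0,0],[0,0,0,0]]])

```text
t: 26.5
tool_pos: [0.5445, 0.1573, 0.0574]
orientation: [1.919, 2.486, 0.002]
force: [-0.0, 0.6, -0.4]
opening: 0.0217
```

```bash
python3 - <<'E'
from h import *
plan((*tgt(39,0),.048),104.5)
im,p=cam("wrist"); show(im,"w15.png")
cv2.imwrite("pics/w15z.png",cv2.resize(im[110:290,200:400,::-1],None,fx=3.5,fy=3))
E
```

```text
t 26.5 at [544.5 157.3  57.4] yaw 104.67 tilt [ 0.001  0.    -1.   ] F [-0.   0.6 -0.4] op 0.0217 q6 -0.07
need tool cm [ 0.   -0.1   0.94] roll 0.17 rows>=0.2
```

View pics/w15z.png

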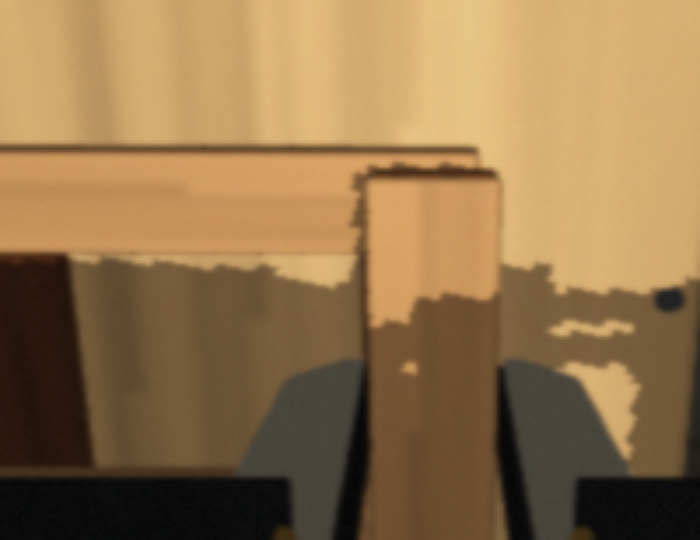

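Emit:
carry_out(commands=[[[0,-0.1,0.3,0.17],[0,0,0.3,0],[0,0,0.2,0],[0,0,0,0],[0,0,0,0],[0,0,0,0],[0,0,0,0],[0,0,0,0]]])

```text
t: 27.22
tool_pos: [0.543, 0.157, 0.0485]
orientation: [-1.923, -2.484, 0.0]
force: [0.6, 0.5, -0.1]
opening: 0.0218
```

```bash
python3 - <<'E'
from h import *
plan((*tgt(39,0),.048),104.5)
im,p=cam("wrist"); show(im,"w16.png")
cv2.imwrite("pics/w16z.png",cv2.resize(im[110:290,200:400,::-1],None,fx=4,fy=3.3,interpolation=cv2.INTER_NEAREST))
g=cv2.cvtColor(im,cv2.COLOR_RGB2GRAY).astype(int)
E
```

```text
t 27.2 at [543.  157.   48.5] yaw 104.50 tilt [-0. -0. -1.] F [ 0.6  0.5 -0.1] op 0.0218 q6 -0.06
need tool cm [0.   0.06 0.05] roll 0.00 rows>=0.0
```

View pics/w16z.png

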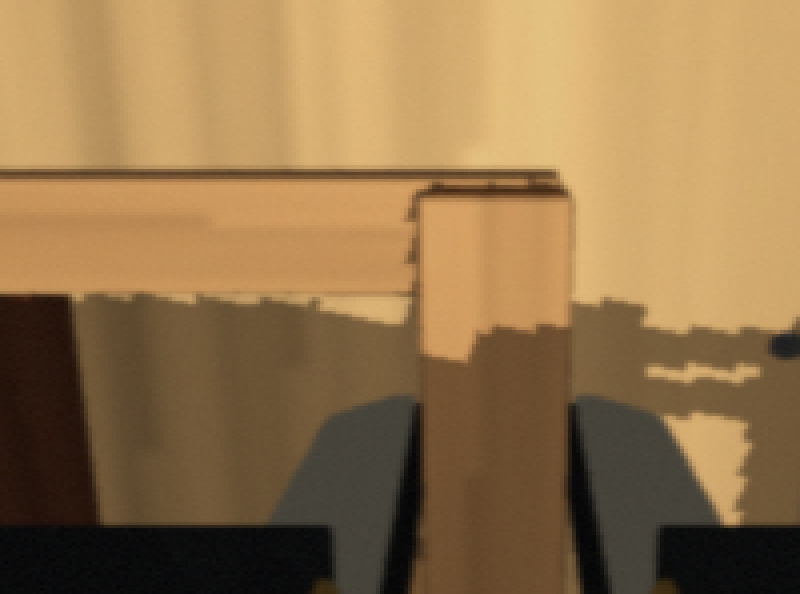

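```bash
python3 - <<'E'
from h import *
s,t,R=pose();p=robot.camera_params("wrist")
im=cv2.imread("pics/w16.png")
cv2.imwrite("pics/w16zz.png",cv2.resize(im[150:180,295:355],None,fx=13,fy=13,interpolation=cv2.INTER_NEAREST))
E
```

```text
(no output)
```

View pics/w16zz.png

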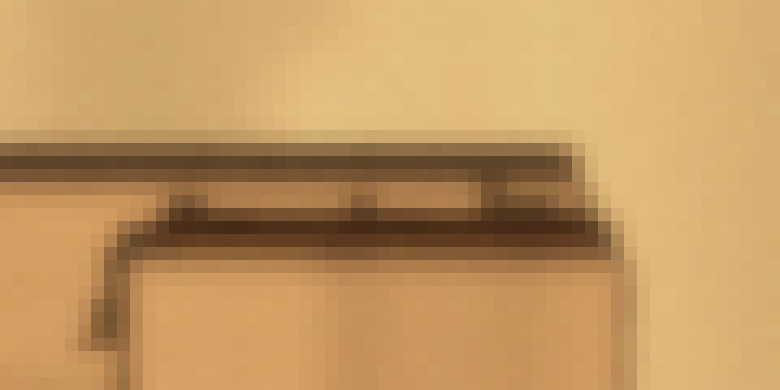

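```bash
cat >> h.py <<'E'
def tf(p,q,z):
    s,t,R=pose(); return (R.T@(cast(p,q,z)[0]-t)*1000)[:2].round(1)
E
python3 - <<'E'
from h import *
s,t,R=pose();p=robot.camera_params("wrist")
for q,z in [((340.4,163.9),.032),((339.5,161.3),.022),((341.7,166.7),t[2]-.016),((343,169.8),t[2]-.006)]: print(q,tf(p,q,z))
E
```

```text
(340.4, 163.9) [51.2 10.8]
(339.5, 161.3) [50.9 10.8]
(341.7, 166.7) [49.6 11.5]
(343, 169.8) [49.9 11.6]
```

Emit:
carry_out(commands=[[[0.12,-0.05,0,0],[0,0,0.04,0],[0,0,0,0],[0,0,0,0],[0,0,0,0],[0,0,0,0]]])

```text
t: 27.77
tool_pos: [0.5423, 0.158, 0.0481]
orientation: [-1.923, -2.484, -0.0]
force: [0.7, 0.2, -0.8]
opening: 0.0218
```

```bash
python3 - <<'E'
from h import *
plan((*tgt(39,0),.048),104.5)
im,p=cam("wrist")
cv2.imwrite("pics/w17zz.png",cv2.resize(im[150:180,295:355,::-1],None,fx=13,fy=13,interpolation=cv2.INTER_NEAREST))
E
```

```text
t 27.8 at [542.3 158.   48.1] yaw 104.50 tilt [ 0.  0. -1.] F [ 0.7  0.2 -0.8] op 0.0218 q6 -0.06
need tool cm [-0.12  0.1   0.01] roll 0.00 rows>=0.0
```

View pics/w17zz.png

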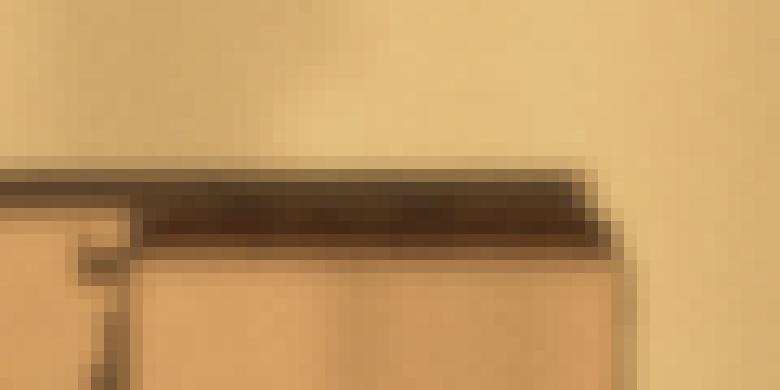

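Emit:
carry_out(commands=[[[0,0,0,0],[0,0,0,0],[0,0,0,0],[0,0,0,0],[0,0,-2,0],[0,0,-4,0],[0,0,-4,0],[0,0,-2,0],[-2,-1,0,0],[-3,-2,0,0],[-3,-1,0,0],[0,0,0,0],[0,0,0,0],[0,0,0,0],[0,0,0,0]]], claw=3.4)

```text
t: 29.07
tool_pos: [0.5237, 0.0714, 0.1681]
orientation: [-1.922, -2.484, -0.0]
force: [-0.4, 0.8, -0.3]
opening: 0.0342
```

```bash
python3 - <<'E'
from h import *
plan((.6675,-.151,.15),None)
im,p=cam("wrist"); show(im,"w18.png")
cv2.imwrite("pics/w18z.png",cv2.resize(im[60:280,200:440,::-1],None,fx=3,fy=2.7))
im2,p2=cam("top"); 
for o in slats(im2,p2): print([np.round(x,1) for x in o])
E
```

```text
t 29.1 at [523.7  71.4 168.1] yaw 104.54 tilt [-0.  0. -1.] F [-0.4  0.8 -0.3] op 0.0342 q6 -0.22
need tool cm [-25.14   8.34   1.8 ] roll 0.00 rows>=6.5
[array([218., 276.]), array([414.8, 194.7]), np.float32(89.9), array([ 26.3, 104.5])]
[array([433., 212.]), array([ 569.2, -330.4]), np.float32(169.5), array([ 21.2, 100.5])]
[array([359., 173.]), array([ 666.6, -149.3]), np.float32(8.9), array([21.1, 99.9])]
```

View pics/w18z.png

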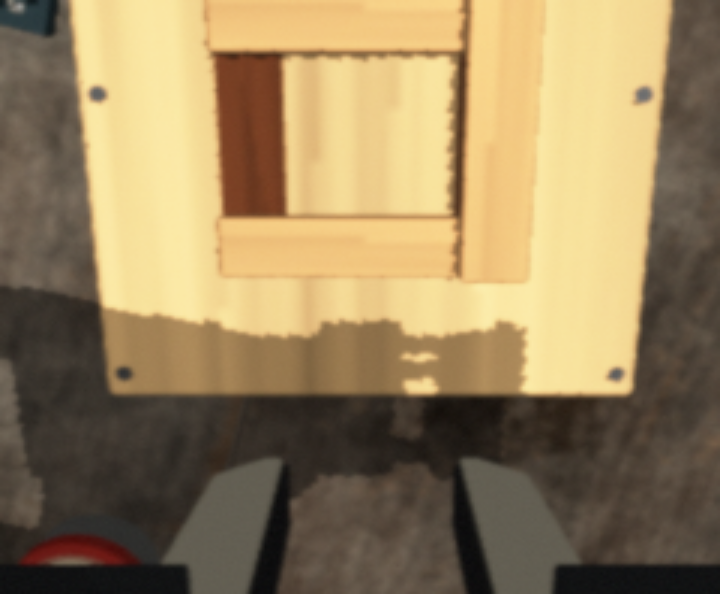

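Emit:
carry_out(commands=[[[-3.6,1.2,0,0],[-3.6,1.2,0,0],[-3.6,1.2,0,0],[-3.6,1.2,0,0],[-3.6,1.2,0.6,0],[-3.6,1.2,0.6,0],[-3.54,1.14,0.6,0],[0,0,0,7.1],[0,0,0,7.1],[0,0,0,7.1],[0,0,0,7.1],[0,0,0,7.1],[0,0,0,7.1],[0,0,0,7.1],[0,0,0,7.1],[0,0,0,7.1],[0,0,0,7.1],[0,0,0,7.1],[0,0,0,7.1]]], claw=4)

```text
t: 30.75
tool_pos: [0.6676, -0.1508, 0.1496]
orientation: [-3.098, -0.519, 0.001]
force: [-0.7, 0.7, 0.0]
opening: 0.04
```

Emit:
carry_out(commands=[[[0,0,0,7.1],[0,0,0,3.3],[0,0,0,0],[0,0,0,0],[0,0,0,0],[0,0,0,0]]])

```text
t: 31.25
tool_pos: [0.6673, -0.1516, 0.15]
orientation: [-3.132, -0.247, 0.0]
force: [-0.3, 0.7, 0.6]
opening: 0.0398
```

```bash
python3 - <<'E'
from h import *
plan((.6671,-.150,.016),8.9)
look("w19.png")
E
```

```text
t 31.2 at [ 667.3 -151.6  150. ] yaw 9.02 tilt [-0.  0. -1.] F [-0.3  0.7  0.6] op 0.0398 q6 1.11
need tool cm [ 0.   -0.16 13.4 ] roll 0.12 rows>=3.3
[array([ 22., 266.]), array([526.8, 173.2]), np.float32(126.7), array([32.7, 68.7])] tool-frame off mm [ -87.8 -342.8] dyaw -62.29
[array([ 67., 245.]), array([543.7, 128.9]), np.float32(104.3), array([120.7, 128.2])] tool-frame off mm [ -78.1 -296.5] dyaw -84.74
[array([321., 187.]), array([ 666.2, -147.8]), np.float32(9.1), array([22.7, 98.2])] tool-frame off mm [-0.5 -3.9] dyaw 0.04
```

Emit:
carry_out(commands=[[[-0.05,-0.18,3.5,0],[0,0,3.5,0],[0,0,3.4,0],[0,0,2,0],[0,0,1,0],[0,0,0,0],[0,0,0,0],[0,0,0,0]]])

```text
t: 31.97
tool_pos: [0.6672, -0.1505, 0.017]
orientation: [3.132, 0.245, 0.002]
force: [0.4, -0.2, -0.3]
opening: 0.04
```

Emit:
carry_out(commands=[[[0,0,0,0],[0,0,0,0],[0,0,0,0],[0,0,0,0],[0,0,0,0]]], claw=1.5)

```text
t: 32.38
tool_pos: [0.6667, -0.1503, 0.0164]
orientation: [3.132, 0.244, 0.001]
force: [-0.5, -0.5, 1.5]
opening: 0.0216
```

Emit:
carry_out(commands=[[[0,0,-2,0],[0,0,-4,0],[0,0,-4,0],[0,0,-3.5,0],[0,0,0,0],[0,0,0,0]]])

```text
t: 32.88
tool_pos: [0.6688, -0.1509, 0.1554]
orientation: [3.13, 0.244, 0.01]
force: [-0.7, 0.6, -0.3]
opening: 0.0215
```

```bash
python3 - <<'E'
from h import *
plan((*tgt(-39,1),.15),None)
E
```

```text
t 32.9 at [ 668.8 -150.9  155.4] yaw 8.91 tilt [ 0.007 -0.002 -1.   ] F [-0.7  0.6 -0.3] op 0.0215 q6 1.12
need tool cm [-15.37 -31.71   0.34] roll 0.00 rows>=8.6
```

Emit:
carry_out(commands=[[[-1.71,-3.52,0,0],[-1.71,-3.52,0,0],[-1.71,-3.52,0,0],[-1.71,-3.52,0,0],[-1.71,-3.52,0,0],[-1.71,-3.52,0,0],[-1.71,-3.52,0,0],[-1.71,-3.52,0,0],[-1.71,-3.52,0,0],[0,0,0,-7],[0,0,0,-7],[0,0,0,-7],[0,0,0,-7],[0,0,0,-7],[0,0,0,-7],[0,0,0,-7],[0,0,0,-7],[0,0,0,-7],[0,0,0,-7]]])

```text
t: 34.47
tool_pos: [0.4641, 0.1386, 0.1491]
orientation: [-2.418, -2.003, 0.005]
force: [-0.7, -0.6, 0.2]
opening: 0.0217
```

Emit:
carry_out(commands=[[[0,0,0,-7],[0,0,0,-7],[0,0,0,-7],[0,0,0,-4.6],[0,0,3,0],[0,0,3,0],[0,0,2,0],[0,0,1,0],[0,0,0,0],[0,0,0,0],[0,0,0,0],[0,0,0,0],[0,0,0,0]]])

```text
t: 35.55
tool_pos: [0.4666, 0.1391, 0.0626]
orientation: [1.922, 2.483, 0.003]
force: [-0.4, 0.3, 0.1]
opening: 0.0215
```

```bash
python3 - <<'E'
from h import *
plan((*tgt(-39,1),.048),104.5)
im,p=cam("wrist"); show(im,"w20.png")
E
```

```text
t 35.5 at [466.6 139.1  62.6] yaw 104.51 tilt [ 0.003  0.    -1.   ] F [-0.4  0.3  0.1] op 0.0215 q6 -0.07
need tool cm [-0.08  0.1   1.46] roll 0.01 rows>=0.4
```

View pics/w20.png

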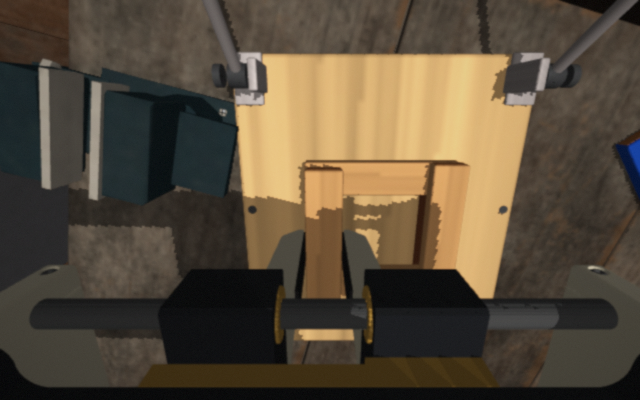

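Emit:
carry_out(commands=[[[0,0,0.7,0],[0,0,0.4,0],[0,0,0,0],[0,0,0,0],[0,0,0,0],[0,0,0,0],[0,0,0,0],[0,0,0,0]]])

```text
t: 36.27
tool_pos: [0.4655, 0.1389, 0.0503]
orientation: [1.923, 2.484, 0.0]
force: [0.4, 0.2, -1.0]
opening: 0.022
```

```bash
python3 - <<'E'
from h import *
plan((*tgt(-39,1),.048),104.5)
im,p=cam("wrist"); show(im,"w21.png")
cv2.imwrite("pics/w21z.png",cv2.resize(im[150:185,290:355,::-1],None,fx=12,fy=12,interpolation=cv2.INTER_NEAREST))
E
```

```text
t 36.3 at [465.5 138.9  50.3] yaw 104.50 tilt [ 0.  0. -1.] F [ 0.4  0.2 -1. ] op 0.0220 q6 -0.07
need tool cm [-0.09  0.21  0.23] roll 0.00 rows>=0.1
```

View pics/w21z.png

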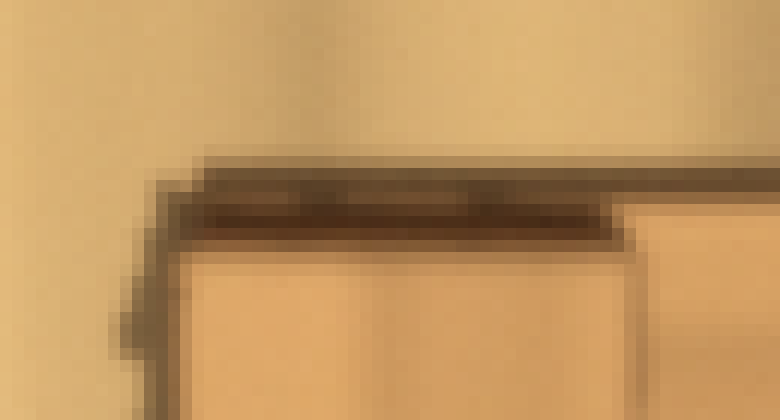

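```bash
python3 - <<'E'
from h import *
s,t,R=pose();p=robot.camera_params("wrist")
for q,z in [((307,163.7),.022),((352,166.7),.032),((350,163.6),.022),((306.3,167),t[2]-.016),((304.7,170.6),t[2]-.006),((342.8,170.6),t[2]-.006)]: print(q,tf(p,q,z))
E
```

```text
(307, 163.7) [49.1 -9.4]
(352, 166.7) [49.2 17.8]
(350, 163.6) [49.1 17.5]
(306.3, 167) [49.5 -9.1]
(304.7, 170.6) [49.5 -9.5]
(342.8, 170.6) [49.5 11.6]
```

Emit:
carry_out(commands=[[[-0.04,0.07,0.1,0],[0,0,0.1,0],[0,0,0.02,0],[0,0,0,0],[0,0,0,0],[0,0,0,0],[0,0,0,0]]])

```text
t: 36.9
tool_pos: [0.4665, 0.1387, 0.0483]
orientation: [1.923, 2.484, 0.001]
force: [-1.6, -0.3, 5.3]
opening: 0.0219
```

```bash
python3 - <<'E'
from h import *
plan((*tgt(-39,1),.048),104.5)
im,p=cam("wrist"); show(im,"w22.png")
cv2.imwrite("pics/w22z.png",cv2.resize(im[150:185,290:355,::-1],None,fx=12,fy=12,interpolation=cv2.INTER_NEAREST))
E
```

```text
t 36.9 at [466.5 138.7  48.3] yaw 104.51 tilt [ 0.001  0.    -1.   ] F [-1.6 -0.3  5.3] op 0.0219 q6 -0.07
need tool cm [-0.05  0.12  0.03] roll 0.01 rows>=0.0
```

View pics/w22z.png

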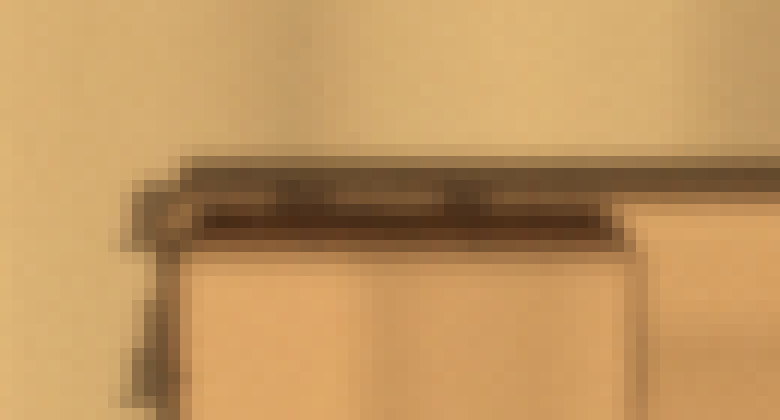

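```bash
python3 - <<'E'
from h import *
s,t,R=pose();p=robot.camera_params("wrist")
for q,z in [((305.5,163.3),.022),((352,166.7),.032),((304,167),.032),((306.5,167.2),t[2]-.016),((304.7,170.6),t[2]-.006),((342.8,170.6),t[2]-.006)]: print(q,tf(p,q,z))
E
```

```text
(305.5, 163.3) [ 49.7 -10.2]
(352, 166.7) [49.6 17.6]
(304, 167) [ 49.4 -10.5]
(306.5, 167.2) [49.3 -9. ]
(304.7, 170.6) [49.5 -9.5]
(342.8, 170.6) [49.5 11.6]
```

Emit:
carry_out(commands=[[[0.02,-0.05,-0.08,0],[0,0,0,0],[0,0,0.05,0],[0,0,0,0],[0,0,0,0],[0,0,0,0]]])

```text
t: 37.45
tool_pos: [0.4656, 0.1388, 0.0483]
orientation: [-1.923, -2.484, 0.0]
force: [-3.0, -0.3, 5.8]
opening: 0.0219
```

Emit:
carry_out(commands=[[[0,0,0,0],[0,0,0,0],[0,0,0,0],[0,0,0,0],[0,0,-2,0],[0,0,-4,0],[0,0,-4,0],[0,0,-3,0],[-1,1.5,0,0],[-2,1.5,0,0],[-2,1,0,0],[0,0,0,0],[0,0,0,0],[0,0,0,0],[0,0,0,0]]], claw=3.4)

```text
t: 38.7
tool_pos: [0.5162, 0.1009, 0.1779]
orientation: [-1.922, -2.484, 0.001]
force: [-0.0, 0.7, -0.0]
opening: 0.034
```

```bash
python3 - <<'E'
from h import *
plan((.5693,-.3314,.15),None)
im,p=cam("wrist"); show(im,"w23.png")
cv2.imwrite("pics/w23z.png",cv2.resize(im[60:280,200:440,::-1],None,fx=3,fy=2.7))
im2,p2=cam("top"); 
for o in slats(im2,p2): print([np.round(x,1) for x in o])
E
```

```text
t 38.7 at [516.2 100.9 177.9] yaw 104.53 tilt [-0.001  0.    -1.   ] F [-0.   0.7 -0. ] op 0.0340 q6 -0.16
need tool cm [-43.18  -5.7    2.78] roll 0.00 rows>=10.6
[array([433., 212.]), array([ 569. , -330.4]), np.float32(169.5), array([ 21.2, 100. ])]
[array([257., 202.]), array([594.6, 100.7]), np.float32(104.9), array([43.2, 62.3])]
```

View pics/w23z.png

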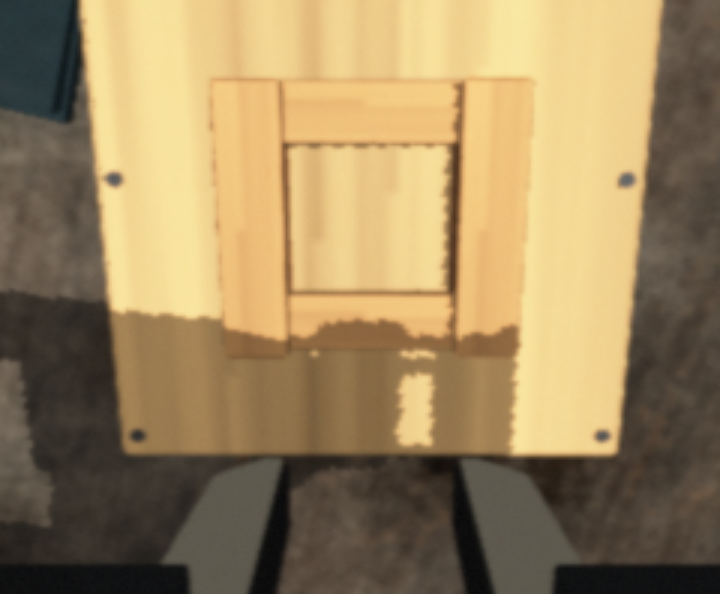

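```bash
python3 - <<'E'
from h import *
p=robot.camera_params("wrist")
im=cv2.imread("pics/w23.png")[:,:,::-1].copy()
g=cv2.cvtColor(im,cv2.COLOR_RGB2GRAY)
cv2.imwrite("pics/w24z.png",cv2.resize(im[80:200,262:386,::-1],None,fx=6,fy=5,interpolation=cv2.INTER_NEAREST))
for q in [(270.5,89.3),(377.8,89.3),(276.5,191.5),(372,191.5),(294,89),(352,89)]: print(q,tf(p,q,.042))
E
```

```text
(270.5, 89.3) [ 98.2 -48.1]
(377.8, 89.3) [98.3 51.6]
(276.5, 191.5) [ -0.7 -47.1]
(372, 191.5) [-0.7 51.1]
(294, 89) [ 98.5 -26.3]
(352, 89) [98.6 27.6]
```

View pics/w24z.png

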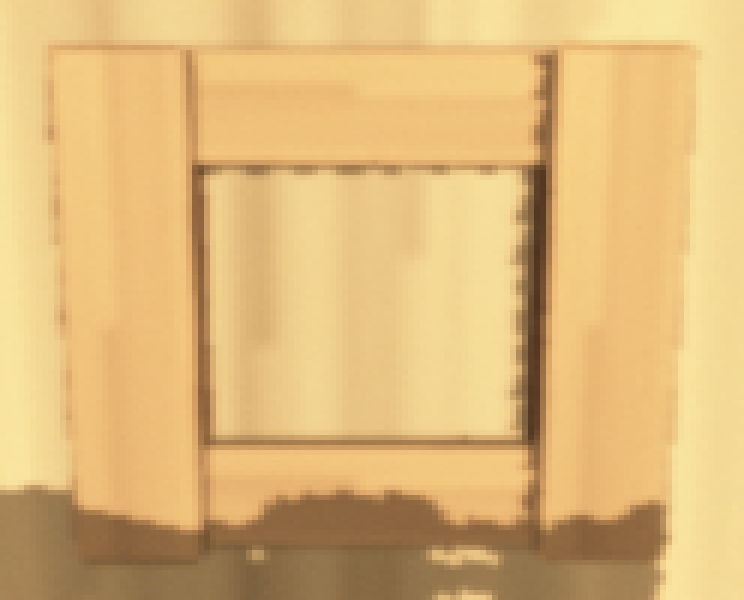

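Emit:
carry_out(commands=[[[-3.9,-0.52,0,0],[-3.9,-0.52,0,0],[-3.9,-0.52,0,0],[-3.9,-0.52,0,0],[-3.9,-0.52,0,0],[-3.9,-0.52,0,0],[-3.9,-0.52,0,0],[-3.9,-0.52,0,0],[-3.9,-0.52,0,0],[-3.9,-0.52,1.2,0],[-3.9,-0.52,1.2,0],[0,0,0,7.1],[0,0,0,7.1],[0,0,0,7.1],[0,0,0,7.1],[0,0,0,7.1],[0,0,0,7.1],[0,0,0,7.1],[0,0,0,7.1]]], claw=4)

```text
t: 40.38
tool_pos: [0.5691, -0.3285, 0.1542]
orientation: [-2.876, -1.263, 0.0]
force: [-0.7, -0.2, 0.1]
opening: 0.0397
```

Emit:
carry_out(commands=[[[0,0,0,7.1],[0,0,0,7.1],[0,0,0,7.1],[0,0,0,7.1],[0,0,0,7.1],[0,0,0,7.1],[0,0,0,7.1],[0,0,0,7.1],[0,0,0,1.4],[0,0,0,0],[0,0,0,0],[0,0,0,0],[0,0,0,0],[0,0,0,0]]])

```text
t: 41.55
tool_pos: [0.569, -0.3292, 0.1542]
orientation: [-3.129, 0.285, 0.0]
force: [-0.5, 0.1, 0.2]
opening: 0.0399
```

```bash
python3 - <<'E'
from h import *
plan((.5693,-.3314,.019),-10.5)
look("w25.png",.013)
E
```

```text
t 41.5 at [ 569.  -329.2  154.2] yaw -10.42 tilt [-0.  0. -1.] F [-0.5  0.1  0.2] op 0.0399 q6 1.15
need tool cm [ 0.07  0.21 13.52] roll 0.08 rows>=3.3
[array([324., 186.]), array([ 568.8, -328.7]), np.float32(170.3), array([22. , 98.6])] tool-frame off mm [-0.3 -0.5] dyaw 0.71
[array([542.,  75.]), array([ 639.2, -545.3]), np.float32(2.9), array([36.5, 43.1])] tool-frame off mm [108.1 199.8] dyaw 13.34
```

Emit:
carry_out(commands=[[[0,0.14,3.5,-0.1],[0,0,3.5,0],[0,0,3.5,0],[0,0,2,0],[0,0,1,0],[0,0,0,0],[0,0,0,0],[0,0,0,0]]])

```text
t: 42.27
tool_pos: [0.5693, -0.3311, 0.0201]
orientation: [3.128, -0.284, 0.002]
force: [-0.4, 0.3, -0.1]
opening: 0.04
```

Emit:
carry_out(commands=[[[0,0,0,0],[0,0,0,0],[0,0,0,0],[0,0,0,0],[0,0,0,0]]], claw=1.5)

```text
t: 42.68
tool_pos: [0.5689, -0.3308, 0.0195]
orientation: [3.128, -0.284, 0.001]
force: [-0.9, -0.0, 2.1]
opening: 0.0218
```

Emit:
carry_out(commands=[[[0,0,-2,0],[0,0,-4,0],[0,0,-4,0],[0,0,-3.5,0],[0,0,0,0],[0,0,0,0]]])

```text
t: 43.18
tool_pos: [0.5706, -0.332, 0.1583]
orientation: [3.125, -0.284, 0.009]
force: [-0.1, -0.2, -0.2]
opening: 0.022
```

```bash
python3 - <<'E'
from h import *
plan((*tgt(-1,-39),.15),None)
E
```

```text
t 43.2 at [ 570.6 -332.   158.3] yaw -10.39 tilt [ 0.006 -0.004 -1.   ] F [-0.1 -0.2 -0.2] op 0.0220 q6 1.15
need tool cm [-13.48 -42.4    0.62] roll 0.00 rows>=10.9
```

Emit:
carry_out(commands=[[[-1.12,-3.53,0,0],[-1.12,-3.53,0,0],[-1.12,-3.53,0,0],[-1.12,-3.53,0,0],[-1.12,-3.53,0,0],[-1.12,-3.53,0,0],[-1.12,-3.53,0,0],[-1.12,-3.53,0,0],[-1.12,-3.53,0,0],[-1.12,-3.53,0,0],[-1.12,-3.53,0,0],[-1.12,-3.53,0,0],[0,0,0,-6.2],[0,0,0,-6.2],[0,0,0,-6.2],[0,0,0,-6.2],[0,0,0,0],[0,0,0,0],[0,0,0,0],[0,0,0,0]]])

```text
t: 44.85
tool_pos: [0.5126, 0.1101, 0.1537]
orientation: [-3.117, -0.39, 0.001]
force: [-0.1, 0.0, 0.1]
opening: 0.0217
```

Emit:
carry_out(commands=[[[0,0,2,0],[0,0,3,0],[0,0,2.5,0],[0,0,0.8,0],[0,0,0,0],[0,0,0,0],[0,0,0,0],[0,0,0,0],[0,0,0,0],[0,0,0,0]]])

```text
t: 45.68
tool_pos: [0.5138, 0.1103, 0.0724]
orientation: [3.117, 0.394, 0.003]
force: [-0.0, 0.4, -0.4]
opening: 0.0212
```

```bash
python3 - <<'E'
from h import *
plan((*tgt(-1,-39),.058),14.5)
im,p=cam("wrist"); show(im,"w26.png")
E
```

```text
t 45.7 at [513.8 110.3  72.4] yaw 14.40 tilt [ 0.002  0.    -1.   ] F [-0.   0.4 -0.4] op 0.0212 q6 1.43
need tool cm [0.05 0.11 1.44] roll -0.10 rows>=0.4
```

View pics/w26.png

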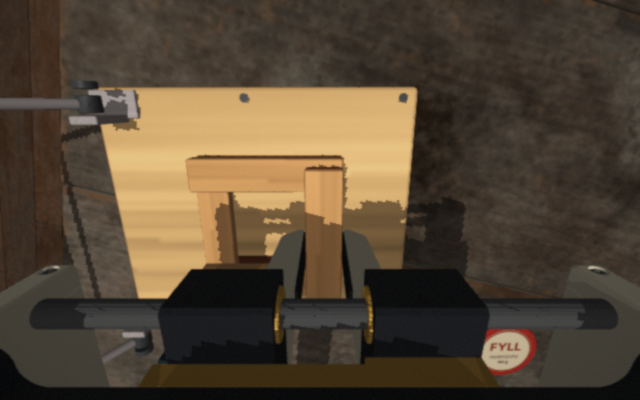

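Emit:
carry_out(commands=[[[0,0.05,0.6,-0.1],[0,0,0.5,0],[0,0,0.1,0],[0,0,0,0],[0,0,0,0],[0,0,0,0],[0,0,0,0],[0,0,0,0]]])

```text
t: 46.4
tool_pos: [0.513, 0.1098, 0.0592]
orientation: [-3.116, -0.397, 0.0]
force: [-0.1, 0.1, 0.2]
opening: 0.0218
```

```bash
python3 - <<'E'
from h import *
plan((*tgt(-1,-39),.058),14.5)
im,p=cam("wrist"); show(im,"w27.png")
cv2.imwrite("pics/w27z.png",cv2.resize(im[150:185,290:355,::-1],None,fx=12,fy=12,interpolation=cv2.INTER_NEAREST))
E
```

```text
t 46.4 at [513.  109.8  59.2] yaw 14.50 tilt [-0.  0. -1.] F [-0.1  0.1  0.2] op 0.0218 q6 1.43
need tool cm [0.14 0.08 0.12] roll 0.00 rows>=0.0
```

View pics/w27z.png

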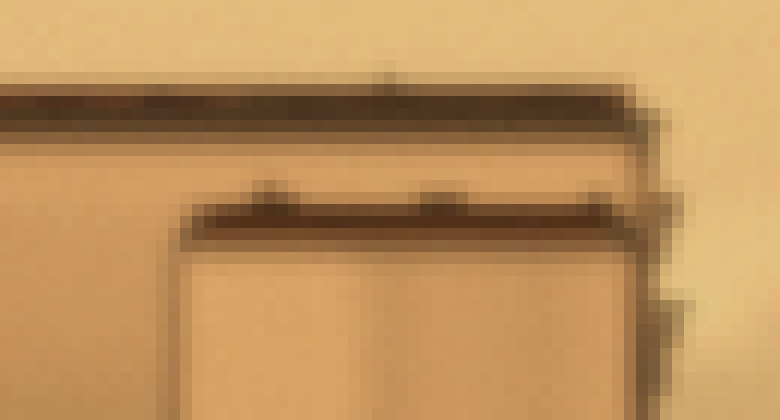

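```bash
python3 - <<'E'
from h import *
s,t,R=pose();p=robot.camera_params("wrist")
for q,z in [((330,161.6),.042),((342.8,162.5),.042),((341.9,158),.032),((341.9,167.2),t[2]-.016),((342.8,170.6),t[2]-.006),((304.8,170.6),t[2]-.006)]: print(q,tf(p,q,z))
E
```

```text
(330, 161.6) [51.7  2.4]
(342.8, 162.5) [51.2 10. ]
(341.9, 158) [52.1 10. ]
(341.9, 167.2) [48.6  9.4]
(342.8, 170.6) [48.7  9.3]
(304.8, 170.6) [ 48.7 -11.7]
```

Emit:
carry_out(commands=[[[0.27,0.03,0,0],[0,0,0,0],[0,0,0.05,0],[0,0,0,0],[0,0,0,0],[0,0,0,0],[0,0,0,0]]])

```text
t: 47.03
tool_pos: [0.5157, 0.1101, 0.0587]
orientation: [-3.116, -0.397, -0.0]
force: [0.0, -0.2, -0.1]
opening: 0.0223
```

```bash
python3 - <<'E'
from h import *
plan((*tgt(-1,-39),.058),14.5)
im,p=cam("wrist"); show(im,"w28.png")
cv2.imwrite("pics/w28z.png",cv2.resize(im[150:185,290:355,::-1],None,fx=12,fy=12,interpolation=cv2.INTER_NEAREST))
E
```

```text
t 47.0 at [515.7 110.1  58.7] yaw 14.51 tilt [-0.  0. -1.] F [ 0.  -0.2 -0.1] op 0.0223 q6 1.43
need tool cm [-0.13  0.05  0.07] roll 0.01 rows>=0.0
```

View pics/w28z.png

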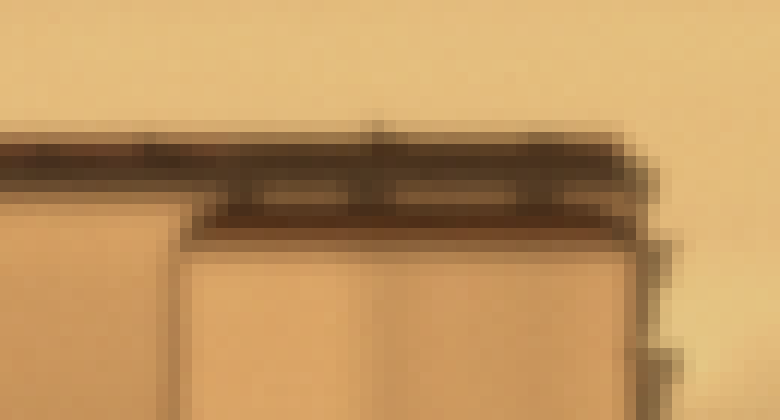

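Emit:
carry_out(commands=[[[0.02,0.03,0.05,0],[0,0,0.02,0],[0,0,0,0],[0,0,0,0],[0,0,0,0]]])

```text
t: 47.5
tool_pos: [0.5161, 0.11, 0.0583]
orientation: [-3.116, -0.397, -0.0]
force: [-3.0, -0.0, 5.1]
opening: 0.0213
```

Emit:
carry_out(commands=[[[0,0,0,0],[0,0,0,0],[0,0,0,0],[0,0,0,0],[0,0,-2,0],[0,0,-4,0],[0,0,-4,0],[0,0,-2,0],[-2,-1,0,0],[-3,-1,0,0],[-2,-1,0,0],[0,0,0,0],[0,0,0,0],[0,0,0,0],[0,0,0,0]]], claw=3.4)

```text
t: 48.75
tool_pos: [0.4416, 0.1213, 0.1782]
orientation: [3.116, 0.396, 0.001]
force: [-0.4, 0.3, -0.5]
opening: 0.0339
```

```bash
python3 - <<'E'
from h import *
plan((.5693,-.3314,.15),None)
im,p=cam("wrist"); show(im,"w29.png")
cv2.imwrite("pics/w29z.png",cv2.resize(im[20:240,220:440,::-1],None,fx=3,fy=2.7))
E
```

```text
t 48.8 at [441.6 121.3 178.2] yaw 14.49 tilt [ 0.001 -0.    -1.   ] F [-0.4  0.3 -0.5] op 0.0339 q6 1.47
need tool cm [ 1.04 47.02  2.83] roll 0.00 rows>=11.5
```

View pics/w29z.png

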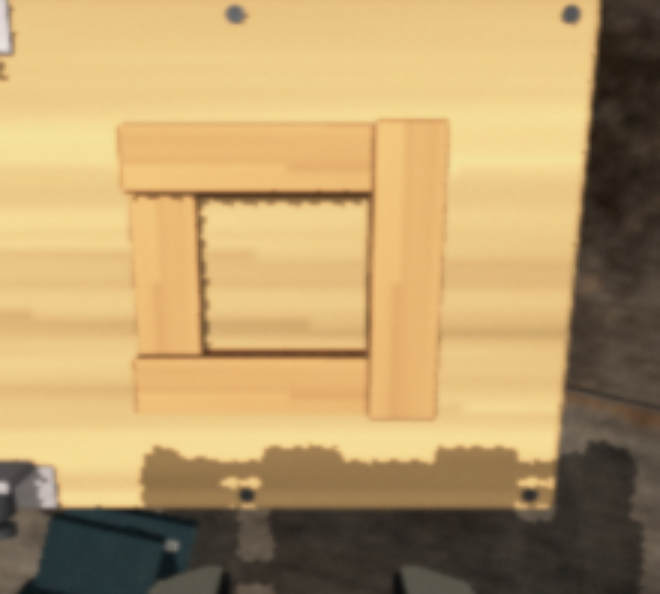

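```bash
python3 - <<'E'
from h import *
p=robot.camera_params("wrist")
for n,q,z in [("E",(345,64.4),.052),("E",(369.3,64.3),.052),("E",(365.5,175.2),.052),("E",(342.7,175),.052),("L2",(259.7,65.6),.042),("L2",(342,65.4),.042),("L2",(265.3,172.7),.042),("L2",(340,172.7),.042)]:
    w=cast(p,q,z)[0][:2]; d=w-bed; print(n,(d@X*1000).round(1),(d@Y*1000).round(1))
for n in ["top","scene"]:
    im,pp=cam(n); show(im,n+"_e.png")
E
```

```text
E 49.0 -26.8
E 49.1 -48.1
E -50.4 -49.0
E -50.2 -26.7
L2 49.2 50.1
L2 49.4 -24.7
L2 -50.2 50.7
L2 -50.2 -24.6
```

View pics/scene_e.png

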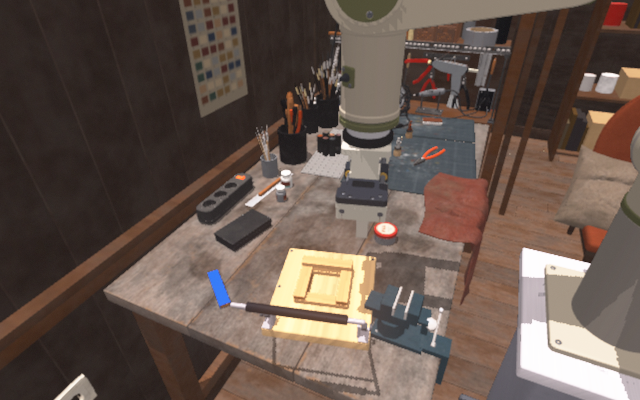

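Emit:
carry_out(commands=[[[0,3,-1,0],[0,4,-1,0],[0,4,0,0],[0,3,0,0],[0,0,0,0],[0,0,0,0],[0,0,0,0],[0,0,0,0]]])

```text
t: 49.57
tool_pos: [0.4757, -0.0133, 0.1978]
orientation: [-3.116, -0.398, 0.001]
force: [-0.5, 0.8, -1.3]
opening: 0.0341
```

```bash
python3 - <<'E'
from h import *
im,p=cam("wrist"); show(im,"w30.png")
cv2.imwrite("pics/w30z.png",cv2.resize(im[40:220,130:310,::-1],None,fx=4,fy=3.3))
im,p=cam("top"); cv2.imwrite("pics/t30.png",cv2.resize(im[130:330,90:410,::-1],None,fx=2.5,fy=2.5))
print(robot.read_state()["t"])
E
```

```text
49.6667
```

View pics/w30z.png

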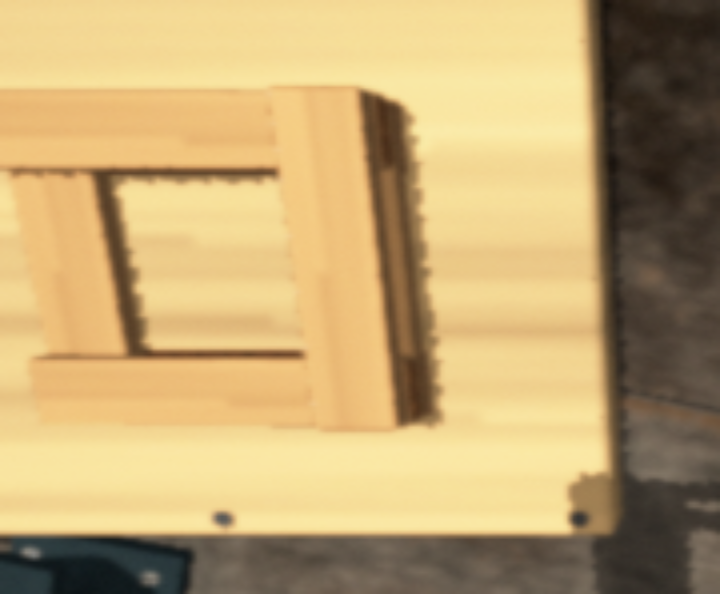

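View pics/t30.png

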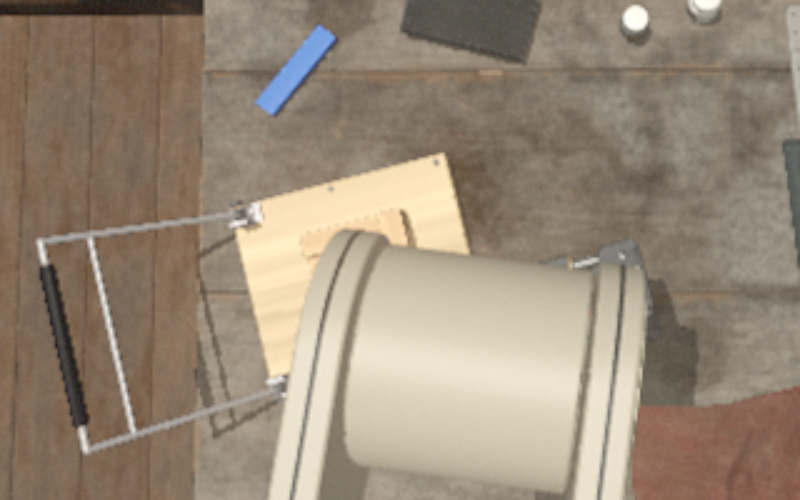

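Tower side faces are flush, the bail is open, and the arm touches nothing. Handing in.

```bash
python3 - <<'E'
from plant import robot
print(robot.close_job())
E
```

```text
the job is handed in; nothing more can be done
None
```

I handed the job in at about 50 s of the 210 s. The bail is open, and all five slats present are stacked on the stand.

- **Bail:** I swung it over past upright almost to its stop and let go. In the last scene and top pictures it was still leaning back, open.
- **Tower:** Two slats lie crosswise on the dark strips, two lie crosswise on those, and the odd slat lies along the stand's -y side on top. One slat was knocked about 4 cm aside partway through; I measured it again before picking it up.
- **Fit:**
  - The top slat's ends match the layer below to about 0.2 mm.
  - The second layer measured about 99–100 mm square. The arm's own readings put those two slats about 79 mm apart instead of 78, so each may sit about 0.5 mm out.
  - The top slat's outer edge measured about 1 mm inside flush. I saw no step in the last wrist picture and left it.
- **Disagreements:** The wrist and top cameras differed by about 1–2 mm, so I lined each slat up against the piece beneath it in the wrist picture. The arm's readings differed from the pictures by 1–2 mm along the slats, and I went by the pictures.
- **Left alone:** I did not touch the putty pot, the bottles or the blue look-alike. They looked unmoved in the last pictures, though I did not measure them.

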